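Take the push block off its barbed hook and set it on the board at the router table

TASK

Take the push block (the wide-soled one, not the slim push stick) off the barbed hook on the rack, raising it, tilting it and backing it over the barb by feel so that the hook is never strained. Then set it down gently on the board that lies at the router fence, sole flat on the middle of the board and in line with it, heel drawn up snug against the board's rear end (the end away from the cutter), and let go. Do not feed the board towards the cutter, and leave the other things as they are.

Things in the scene. Friction and masses are not known exactly. Their poses are not given: they have to be found in the camera images.
- push_block_slot (a point): Push block: plywood handle board 24 mm thick (along y) upright on a wooden sole 150 x 70 x 15 mm; 0.27-0.45 kg. x forward along the sole, y across, z up. Site: centre of the slot through the handle, 28 mm wide (x), 18 mm high (z). Sole underside 49 mm below, handle top 59 mm above. It hangs from one of two hooks: slot roof on the bar, handle board square to the bar.
- push_block_grip (a point): Grip point on the push block's handle board, 47 mm straight above the slot centre (same axes): solid plywood 24 mm thick (y), 92 mm long (x); the top edge is 12 mm above this point. The plywood's bare edges dent a little: about 1 mm at a touch of 3 to 5 N.
- push_block_heel (a point): On the push block: middle of the inner corner where the heel strip's front face meets the sole's underside (same axes), 59.5 mm behind (-x) and 49 mm below the slot centre. The heel strip behind it is 12 mm thick, 70 mm wide and hangs 10 mm below the sole.
- rack: Rack with both hooks: upright plywood panel 460 x 18 x 200 mm high on the bench; x along the panel, hooks point to -y; origin at the bench, under the middle of the face with the hooks. Hooks are at x = -70 (a) and +70 mm (b), 170 mm up. Hooks are rigid: over 20 N between push block and rack or hooks counts as straining them.
- hook_a_bend (a point): Hook a: 8 mm round steel bar, runs level 120 mm out from the panel, then bends up into a straight nose 42 mm long (plus its 4 mm round end). Site: on the bar's axis at the bend; x out along the level bar, z up, y sideways. Bent by hand: the nose rises 18 to 43 degrees above level, in the bar's vertical plane; the angle is not given, it must be seen or felt.
- hook_b_bend (a point): Hook b: all as hook a, with its own nose angle. On top of each nose a barb (5 mm wire) points back to the panel: from the bend, along / square to the nose, its wire axis runs from 41 / 1.5 to 33 / 9.5 mm, so nose with barb spans 4 mm below to 12 mm above the nose's axis. The push block hangs on one hook, a slim push stick on the other.
- stock_end (a point): Board, wood, 280 x 90 x 30 mm, about 0.6 kg, loose on the router table along the fence. Site: middle of the top edge of its rear end. x along the board towards the cutter (feed direction; the board lies at +x), y across, z up. Its top is 50 mm above the bench. The fence face is 45 mm beside its centre line, the fence top 30 mm above the board's top.
- push_stick: Slim wooden push stick, 40 x 12 x 150 mm, hanging from the other hook; origin at its lower end. Leave it.
- setup_block: Brass setup block 50 x 25 x 25 mm lying on the router table; origin at its underside. Leave it.
- square: Steel try square 150 x 90 mm lying on the router table; origin under its stock. Leave it.
- offcut: Dark wood offcut 90 x 55 x 32 mm on the bench below the rack; origin at its underside. Leave it.
- block_plane: Block plane 160 x 50 x 55 mm on the bench beyond the router table; origin at its underside. Leave it.
- screw_jar: Glass jar, 70 mm wide, 85 mm high, on the bench near the robot; origin at its underside. Leave it.
- glue: Glue bottle, 64 mm wide, 150 mm high, beyond the router table; origin at its underside. Leave it.

How it is judged:
On the way:
1. the push block is off the hook, held clear of rack and hooks (distance between push_block_slot and hook_a_bend above 0.065 m and distance between push_block_slot and hook_b_bend above 0.065 m and x of push_block_slot in the frame of hook_a_bend above 0.02 m and height (world z) of push_block_slot above 0.12 m and contact force between push_block and rack below 0.05 N and contact force between push_block and the fingers above 1 N), for 0.2 s.
At the end, for the whole second after the job is handed in: The push block stands released and at rest on the board: sole flat (within 3 mm and 3 degrees), heel against the board's rear end with a gap under 3 mm, within 12 mm of the board's middle and in line with it within 4 degrees; the board within 12 mm of where it was (x of push_block_heel in the frame of stock_end between -0.003 and 0.002 m and y of push_block_heel in the frame of stock_end between -0.012 and 0.012 m and x of push_block_slot in the frame of stock_end above 0.04 m and z of push_block_heel in the frame of stock_end between -0.003 and 0.003 m and angle between the x axis of push_block_heel and the x axis of stock_end, either way round below 0.07 rad and angle between push_block_heel's own z axis and vertical below 0.05 rad and linear speed of push_block below 0.02 m/s and distance of stock_end from where it was at the start of the episode below 0.012 m); the robot touches nothing.
It fails at once if the hook is strained: over 20 N between the push block and the rack with its hooks (contact force between push_block and rack above 20 N).
It fails at once if the push block is set down or pushed hard on the board: over 40 N (contact force between push_block and stock above 40 N).
It fails at once if the board is shifted more than 12 mm (distance of stock_end from where it was at the start of the episode above 0.012 m).
It fails at once if the push stick is knocked or another bystander moved more than 25 mm (distance of any of push_stick, setup_block, square, offcut, block_plane, screw_jar, glue from where it was at the start of the episode above 0.025 m).
It also fails if it takes over 72 s, if anything falls off the work surface, if the arm or the gripper's body presses on something with over 40 N, if the wrist force passes 120 N, or if a joint passes its speed limit or range.

ROBOT

A 6-joint arm with a two-finger parallel gripper is mounted at the origin on the work surface. World frame = base frame: x ahead of the robot, y to its left, z up, the work surface at z = 0. Lengths are in m, angles in rad, forces in N, time in s.
With the tool pointing down it reaches from about 0.4 to 0.925 m from the base axis. Payload 3.4 kg.
Tool frame: the origin (TCP) lies at the very end of the fingers, on their centre line; the grasp point (between the pads) lies 19 mm behind it (grip_depth is the z of the grasp point in the tool frame, in m); z points along the fingers, y is the line along which they close (so a half turn about z gives the same grasp; the last joint's range is limited). The gripper opens to 85 mm and grips with 20 to 120 N. Pads are 22 mm wide; open, the fingers measure 114 mm over their backs; the gripper's body (76 mm by 85 mm) begins 54 mm behind the grasp point. The pads swing forward as they close: fully open they stand 13 mm farther back than shut.
Start: joints at [-1.19, 0.307, 1.506, -0, 1.328, -0.073], TCP at [0.252, -0.517, 0.208] pointing down, gripper open.
Joint ranges: [-3.12, 3.12], [-1.05, 2.28], [0.14, 2.33], [-1.42, 4.57], [0.1, 2.73], [-2.68, 2.68]. Speed limits (rad/s): [2.57, 2.57, 3.14, 3.14, 3.14, 3.14].

INTERFACE

Orientations are given as [roll, pitch, yaw] about the fixed x, y, z axes, in that order (R = Rz(yaw) Ry(pitch) Rx(roll)).
In Python, from plant import get_state, grab_frame, camera_model, hand_in, silhouettes, grip_depth gives the robot as it stands. The module is installed in compiled form; this text tells all that it offers.
- The arm moves only by the tool servo_tool, never from a script. Its argument "rows" is one flat list of numbers, 5 for each row, row after row: the opening, from 0 (shut) to 1 (fully open), then the shift along the tool's x, y, z in units of 30 cm (1.0 is 30 cm), then the turn about the tool's z in units of 45 degrees (1.0 is 45 degrees). A call has 1 to 12 rows; each row is the pose to reach, as a shift and turn from the pose commanded when the call began, along the tool's axes at that moment; what a row does not reach only later rows make up. A row lasts 1/10 s, in which the tool goes at most 50 mm and 8.59 degrees, less where a joint would pass 70% of its speed; a pose out of reach is approached as far as the arm can. A call with a number of a shift or a turn outside -1 to 1 is refused whole. A call with a gripper value outside its range is refused whole. The fingers move at their own pace and stop on an object; the grip force is fixed at half the most. Time passes only in rows, so rows that repeat a pose let the fingers close. It gives the time, the measured TCP pose, the force, the opening and the grip force at its end, in the units of the state.
- get_state(): the state, without advancing time (a new reading comes with each control period).
- grab_frame(name): name is "scene" or "side" or "wrist"; returns the picture (420x560x3 uint8, red, green, blue); there is no depth.
- camera_model(name): a dict with "fx", "fy", "cx", "cy" (pixels), "k1" (the pictures are not rectified: a ray, as slopes to the right and down, at radius r is drawn at 1 + k1 r^2 times it, then the intrinsics apply), "camera_from_world" (4x4, takes a point from world to camera coordinates). Camera axes: x right, y down, z forward; pixel columns grow to the right and rows downward; lengths in m; the calibration is good to about 2 mm. A picture is of the moment at which its call begins: read the wrist's pose just before it. camera_model takes no time and is no camera call; for the wrist camera it gives the pose at the moment of the call.
- hand_in(): hands the job in; it is judged then, once.
Trained networks look in the newest picture that a camera, given by its name, has taken for a name from the list of things; names that differ only in an ending like _2 or _b are one class to them, and where a whole thing is asked for, a point or a joint stands for the part that bears it (a point fixed in the world has none). Each returns a list of dicts, best first, with "conf" (0 to 1); they miss things now and then, are a little off and sometimes report something else, mostly with a low value. They report only what shows in the picture. A call takes as long as a camera call.
- silhouettes(target, camera): "pixels" (420x560 bool, what is visible of it) and "position" ([column, row] in pixels, amid what is visible of it).
The state is a dict: "t": time; "joint_positions": joint angles; "qvel": joint speeds; "tau": joint torques, N m; "ee_pos": TCP position; "eef_rot": TCP orientation; "wrist_force": force on the tool from outside, world axes, zero at the start; "ft_torque": the same for the moment, N m; "gripper_width": finger opening in m; "grasp_force": force on a finger pad.
Only numpy, scipy, OpenCV 4.12 (cv2) and the standard library are available. Lean on these libraries where they do the work, as an engineer would, in place of code of your own. Each camera call takes 0.05 s, during which the arm holds its last target. There are 200 camera calls.

## Working session

There is one attempt and no reset: what is moved stays moved. The work goes in short steps, Python scripts to look and compute and a tool call to move; the robot and the scene stay as the last step left them, time stands still between calls to the robot, and variables do not carry over. Pictures are saved under pics/ and viewed, at most 10 in all, crops included, and the job is handed in when it is done.

Besides the shell and the picture viewer there is one more tool, called after "Request:" by a JSON object that holds its "fn" and its "kwargs". servo_tool: Moves the arm, as the interface text tells. Its arguments: {"type":"object","properties":{"rows":{"type":"array","items":{"type":"number","minimum":-1,"maximum":1}}},"required":["rows"]}

```bash
mkdir -p pics; ls; cat > h.py <<'E'
import numpy as np, cv2
from plant import *
from scipy.spatial.transform import Rotation as R
def proj(P,cam):
    m=camera_model(cam); P=np.atleast_2d(P); T=np.array(m["camera_from_world"])
    c=P@T[:3,:3].T+T[:3,3]; s=c[:,:2]/c[:,2:]; s=s*(1+m["k1"]*(s**2).sum(1,keepdims=True))
    return s*[m["fx"],m["fy"]]+[m["cx"],m["cy"]]
def ray(px,cam):
    m=camera_model(cam); T=np.array(m["camera_from_world"])
    d=(np.array(px,float)-[m["cx"],m["cy"]])/[m["fx"],m["fy"]]; s=d.copy()
    for _ in range(30): s=d/(1+m["k1"]*(s**2).sum())
    v=T[:3,:3].T@np.array([s[0],s[1],1]); return -T[:3,:3].T@T[:3,3], v/np.linalg.norm(v)
def onz(px,cam,z):
    o,v=ray(px,cam); return o+v*(z-o[2])/v[2]
def save(cam,name,img=None):
    im=grab_frame(cam) if img is None else img
    cv2.imwrite("pics/"+name+".png",im[:,:,::-1]); return im
def tri(a,ca,b,cb):
    o1,v1=ray(a,ca);o2,v2=ray(b,cb)
    A=np.stack([v1,-v2],1);t=np.linalg.lstsq(A,o2-o1,rcond=None)[0]
    p,q=o1+t[0]*v1,o2+t[1]*v2
    return (p+q)/2,np.linalg.norm(p-q)
E
python3 - <<'E'
from h import *
a=save("scene","a");b=save("side","b")
cv2.imwrite("pics/ab.png",cv2.resize(np.hstack([a,b])[:,:,::-1],(800,300)))
for n in ["push_block_slot","push_block_heel","rack","hook_a_bend","stock_end","push_stick","setup_block","square","offcut","block_plane","screw_jar","glue"]:
    for c in["scene","side"]:
        s=silhouettes(n,c)
        print(n,c,[(round(d["conf"],2),np.round(d["position"]).tolist(),int(d["pixels"].sum())) for d in s[:3]])
for c in["scene","side"]:
    o,v=ray([280,210],c);print(c,o,v)
print(get_state(),grip_depth)
E
```

```text
pics
push_block_slot scene [(0.88, [387.0, 257.0], 1946)]
push_block_slot side [(0.6, [244.0, 283.0], 5118)]
push_block_heel scene [(0.77, [381.0, 256.0], 1873)]
push_block_heel side [(0.97, [244.0, 281.0], 5014)]
rack scene [(0.66, [419.0, 336.0], 18979), (0.32, [381.0, 256.0], 1896)]
rack side [(0.87, [154.0, 354.0], 38795)]
hook_a_bend scene [(0.62, [396.0, 249.0], 106)]
hook_a_bend side [(0.82, [231.0, 290.0], 230), (0.65, [154.0, 355.0], 38642)]
stock_end scene [(0.71, [244.0, 214.0], 1436), (0.48, [257.0, 187.0], 135)]
stock_end side [(0.71, [320.0, 205.0], 2583)]
push_stick scene [(0.89, [352.0, 290.0], 633)]
push_stick side [(0.93, [166.0, 266.0], 1139)]
setup_block scene []
setup_block side [(0.71, [386.0, 209.0], 249)]
square scene [(0.79, [327.0, 232.0], 542)]
square side [(0.9, [334.0, 273.0], 1119), (0.49, [385.0, 208.0], 236)]
offcut scene [(0.68, [306.0, 327.0], 956)]
offcut side [(0.74, [186.0, 283.0], 184), (0.54, [200.0, 209.0], 1315)]
block_plane scene []
block_plane side [(0.93, [135.0, 258.0], 989)]
screw_jar scene [(0.56, [300.0, 187.0], 592)]
screw_jar side [(0
[... 261 characters left out ...]
86144]
{'t': 1.3, 'joint_positions': array([-1.19050677e+00,  3.06823116e-01,  1.50641334e+00, -3.48682942e-05,
        1.32839612e+00, -7.34985724e-02]), 'qvel': array([-0.00031243,  0.00087171,  0.00013178,  0.00079394, -0.0013109 ,
       -0.00093816]), 'tau': array([ 1.00299741e-03, -4.57496095e+01, -2.52331835e+01, -3.96545793e-04,
        9.42435872e-04, -1.56133854e-05]), 'ee_pos': array([ 0.25203066, -0.5168204 ,  0.2081866 ]), 'eef_rot': array([-3.14155036e+00,  3.08257422e-05,  4.53796499e-01]), 'wrist_force': array([ 0.35567087, -0.67842689, -0.72416307]), 'ft_torque': array([-0.05528222,  0.00494323, -0.00507945]), 'grasp_force': 0.0, 'gripper_width': 0.08538821647759172} -0.0187
```

View pics/a.png

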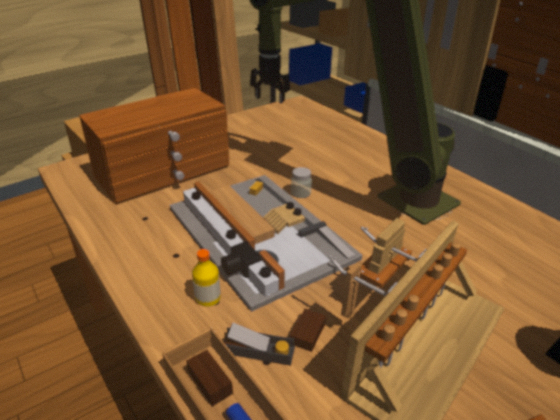

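View pics/b.png

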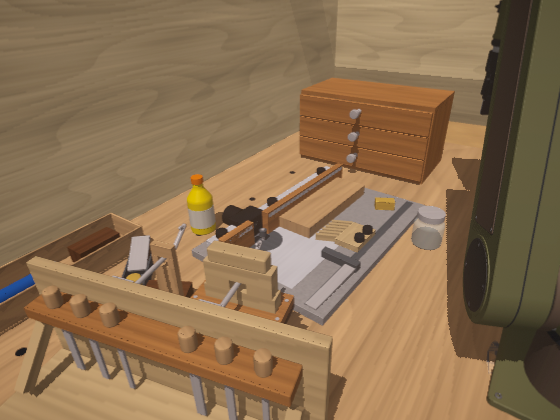

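```bash
python3 - <<'E'
from h import *
a=cv2.imread("pics/a.png");b=cv2.imread("pics/b.png")
ca=cv2.resize(a[165:405,170:490],(800,600),interpolation=cv2.INTER_CUBIC)
cb=cv2.resize(b[160:370,20:440],(800,400),interpolation=cv2.INTER_CUBIC)
cv2.imwrite("pics/ca.png",ca);cv2.imwrite("pics/cb.png",cb)
for n,p,q in[("stock",[244,214],[320,205]),("slot",[387,257],[244,283]),("hook",[396,249],[231,290]),("stick",[352,290],[166,266])]:
    print(n,tri(p,"scene",q,"side"))
for p in [(350,340),(458,225)]: print(onz(p,"scene",.2))
for p in [(30,262),(328,345)]: print(onz(p,"side",.2))
E
```

```text
stock (array([ 0.55947874, -0.21922866,  0.04810216]), np.float64(0.0009067908293892316))
slot (array([0.45235893, 0.22922801, 0.14844051]), np.float64(0.02080696753799029))
hook (array([0.44602169, 0.25428529, 0.17139218]), np.float64(0.004900712389355907))
stick (array([0.59322197, 0.2577761 , 0.14287793]), np.float64(0.015811933842558606))
[0.73200514 0.39253808 0.2       ]
[0.28256612 0.30150983 0.2       ]
[0.71150091 0.39504526 0.2       ]
[0.27290728 0.29139886 0.2       ]
```

View pics/ca.png

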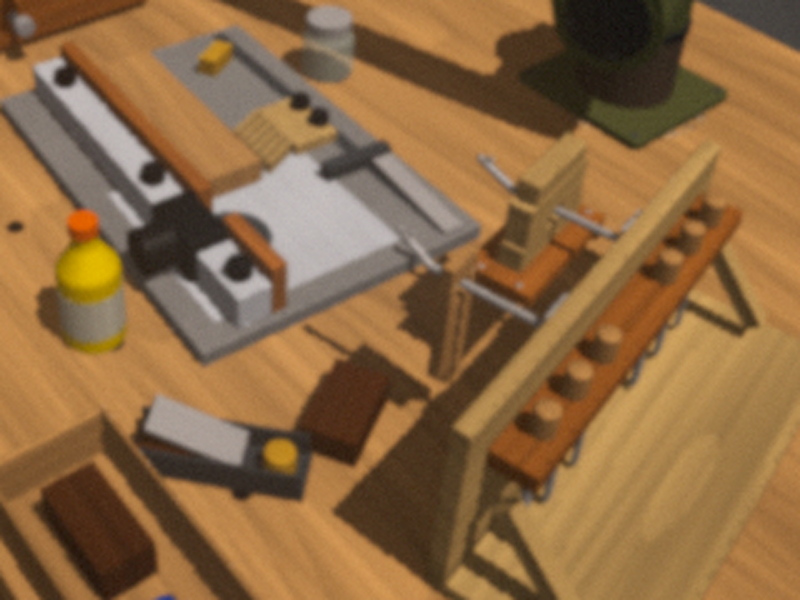

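View pics/cb.png

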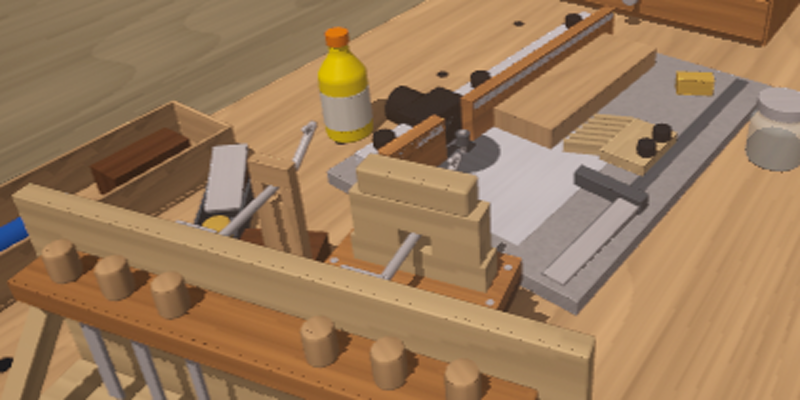

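Request:
{"fn": "servo_tool", "kwargs": {"rows": [1, 1.0, -0.5, -0.6, 0.29, 1, 1.0, -0.5, -0.6, 0.29, 1, 1.0, -0.5, -0.6, 0.29, 1, 1.0, -0.5, -0.6, 0.29, 1, 1.0, -0.5, -0.6, 0.29, 1, 1.0, -0.5, -0.6, 0.29, 1, 1.0, -0.5, -0.6, 0.29, 1, 1.0, -0.5, -0.6, 0.29, 1, 1.0, -0.5, -0.6, 0.29]}}

```text
t: 2.2
ee_pos: [0.4588, -0.2483, 0.391]
eef_rot: [3.139, -0.005, 0.231]
wrist_force: [-0.0, 0.3, 0.5]
gripper_width: 0.0854
grasp_force: 0.0
```

```bash
python3 - <<'E'
from h import *
s=get_state();print(s["t"],s["ee_pos"],s["eef_rot"],s["joint_positions"])
# overlay of block model from a/b images: rough fit
from scipy.optimize import least_squares
# rack top front edge ends from crops -> pixel
A=lambda x,y:(170+x/2.5,165+y/2.5); B=lambda x,y:(20+x*.525,160+y*.525)
for n,p in dict(topL=A(458,428),topR=A(712,148)).items(): print("scene",n,onz(p,"scene",.2))
for n,p in dict(topL=B(32,186),topR=B(594,338)).items(): print("side rear edge?",n,onz(p,"side",.2))
for n,p,q in [("hookA bend",A(522,190),None),]: pass
print("board scene near end top L,R",onz(A(213,190),"scene",.05),onz(A(262,163),"scene",.05))
print("board side: near end top L,R ; rear R",[onz(B(*p),"side",.05) for p in[(497,112),(556,140),(655,52)]])
print("handle top, side cam:",[onz(B(*p),"side",.225) for p in[(362,155),(478,178),(357,182),(476,212)]])
print("handle ledge, side cam:",[onz(B(*p),"side",.21) for p in[(350,198),(483,230),(492,205)]])
E
```

```text
2.2 [ 0.45880257 -0.24827681  0.39097504] [ 3.1386236  -0.00493385  0.23100596] [-5.78152386e-01  1.39105119e-01  1.28512155e+00  1.53692100e-03
  1.71181221e+00  7.61865548e-01]
scene topL [0.72156833 0.38980949 0.2       ]
scene topR [0.28628738 0.29481468 0.2       ]
side rear edge? topL [0.71369422 0.38394907 0.2       ]
side rear edge? topR [0.27426852 0.27956653 0.2       ]
board scene near end top L,R [ 0.60660083 -0.09017136  0.05      ] [ 0.53370698 -0.09814567  0.05      ]
board side: near end top L,R ; rear R [array([ 0.60563068, -0.10605158,  0.05      ]), array([ 0.50929115, -0.09026899,  0.05      ]), array([ 0.50322533, -0.37076332,  0.05      ])]
handle top, side cam: [array([0.49577273, 0.23771495, 0.225     ]), array([0.40389978, 0.21394182, 0.225     ]), array([0.47517986, 0.26520094, 0.225     ]), array([0.38274057, 0.24638135, 0.225     ])]
handle ledge, side cam: [array([0.48133147, 0.26850515, 0.21      ]), array([0.37848827, 0.24483384, 0.21      ]), array([0.38865548, 0.21880742, 0.21      ])]
```

Request:
{"fn": "servo_tool", "kwargs": {"rows": [1, 0, 0, -1, 0, 1, 0, 0, -1, 0, 1, 0, 0, -1, 0, 1, 0, 0, -1, 0, 1, 0, 0, -1, 0, 1, 0, 0, -1, 0, 1, 0, 0, -1, 0]}}

```text
t: 2.9
ee_pos: [0.4559, -0.2518, 0.6944]
eef_rot: [3.131, -0.009, 0.224]
wrist_force: [-0.5, 0.1, -0.6]
gripper_width: 0.0856
grasp_force: 0.0
```

```bash
python3 - <<'E'
from h import *
s=get_state();print(s["t"],s["ee_pos"],s["eef_rot"],s["joint_positions"])
E
```

```text
2.9 [ 0.45589574 -0.2517945   0.69444611] [ 3.13103677 -0.0094499   0.22440184] [-5.85397702e-01  2.87604389e-01  3.29527415e-01 -7.40468870e-04
  2.51029975e+00  7.60445814e-01]
```

Request:
{"fn": "servo_tool", "kwargs": {"rows": [1, 0, 0, -0.6, 0, 1, 0, 0, -0.6, 0, 1, 0, 0, -0.6, 0, 1, 0, 0, -0.6, 0, 1, 0, 0, -0.6, 0, 1, 0, 0, -0.6, 0]}}

```text
t: 3.5
ee_pos: [0.4107, -0.2256, 0.7507]
eef_rot: [3.124, -0.019, 0.226]
wrist_force: [0.4, 0.3, -1.3]
gripper_width: 0.0856
grasp_force: 0.0
```

```bash
python3 - <<'E'
from h import *
s=get_state();print(s["t"],s["ee_pos"],s["eef_rot"],s["joint_positions"])
E
```

```text
3.5 [ 0.41073856 -0.22556022  0.75072763] [ 3.12433582 -0.01889407  0.2261478 ] [-0.59410269  0.28701333  0.14484707  0.00463199  2.68422181  0.75489086]
```

Request:
{"fn": "servo_tool", "kwargs": {"rows": [1, 0, 0, 1, 0, 1, 0, 0, 1, 0, 1, 0, 0, 1, 0, 1, 0, 0, 1, 0, 1, 0, 0, 1, 0, 1, 0, 0, 1, 0, 1, 0, 0, 1, 0]}}

```text
t: 4.2
ee_pos: [0.4149, -0.2275, 0.443]
eef_rot: [3.134, -0.01, 0.226]
wrist_force: [0.4, 0.9, 0.0]
gripper_width: 0.0855
grasp_force: 0.0
```

```bash
python3 - <<'E'
from h import *
s=get_state();print(s["t"],s["ee_pos"],s["eef_rot"],s["joint_positions"])
E
```

```text
4.2 [ 0.41489619 -0.22746978  0.44296577] [ 3.13416864 -0.0096569   0.22631958] [-0.59246767  0.05539128  1.26014625  0.00204103  1.81403608  0.75254841]
```

Request:
{"fn": "servo_tool", "kwargs": {"rows": [1, 0.41, -0.96, 0.2, 0, 1, 0.41, -0.96, 0.2, 0, 1, 0.41, -0.96, 0.2, 0, 1, 0.41, -0.96, 0.2, 0, 1, 0.41, -0.96, 0.2, 0, 1, 0.41, -0.96, 0.2, 0, 1, 0.41, -0.96, 0.2, 0, 1, 0.41, -0.96, 0.2, 0]}}

```text
t: 5.0
ee_pos: [0.4737, 0.0806, 0.3856]
eef_rot: [3.128, -0.014, 0.231]
wrist_force: [-0.9, -0.1, -0.0]
gripper_width: 0.0854
grasp_force: 0.0
```

```bash
python3 - <<'E'
from h import *
s=get_state();print(s["t"],s["ee_pos"],s["eef_rot"],s["joint_positions"])
m=camera_model("wrist");print(ray([280,210],"wrist"),m["fx"],m["k1"])
w=grab_frame("wrist");np.save("w1.npy",w);np.save("w1T.npy",m["camera_from_world"])
ov=w.copy()
cv2.imwrite("pics/w1.png",cv2.resize(ov[:,:,::-1],(784,588),interpolation=cv2.INTER_CUBIC))
for n in["push_block_slot","hook_a_bend","offcut"]:
  print(n,[(round(d["conf"],2),np.round(d["position"]).tolist(),int(d["pixels"].sum())) for d in silhouettes(n,"wrist")[:3]])
E
```

```text
5.0 [0.47372605 0.08061765 0.3855867 ] [ 3.12779169 -0.0142294   0.23107646] [ 0.09023743  0.07104901  1.3767412  -0.01173404  1.67776944  1.42870911]
(array([0.54302208, 0.099488  , 0.55287347]), array([-0.25697824, -0.08557887, -0.96262061])) 316.0673507187748 -0.0737728492853556
push_block_slot [(0.56, [154.0, 168.0], 7285)]
hook_a_bend [(0.65, [89.0, 174.0], 1307)]
offcut [(0.58, [212.0, 27.0], 2177)]
```

View pics/w1.png

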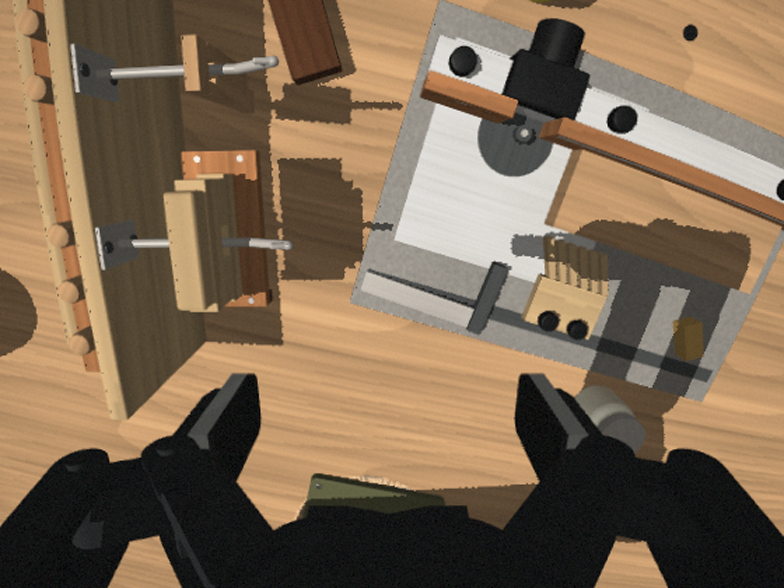

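```bash
cat > geo.py <<'E'
from h import *
A=lambda x,y:(170+x/2.5,165+y/2.5); B=lambda x,y:(20+x*.525,160+y*.525); W=lambda x,y:(x/1.4,y/1.4)
E
python3 - <<'E'
from geo import *
s=get_state();print(s["t"],s["ee_pos"],s["eef_rot"])
print("tipA",tri(W(290,245),"wrist",A(483,157),"scene"))
print("tipB",tri(W(275,62),"wrist",A(403,236),"scene"))
print("tipB side/scene",tri(B(312,126),"side",A(403,236),"scene"))
print("bendA W",onz(W(247,241),"wrist",.17),"base",onz(W(120,243),"wrist",.17))
print("bendB W",onz(W(222,69),"wrist",.17),"bendB S",onz(A(437,266),"scene",.17),"base",onz(W(96,71),"wrist",.17))
print("bendB side",onz(B(298,163),"side",.17))
print("bendA S",onz(A(520,188),"scene",.17))
print("rack top face edge",onz(W(54,0),"wrist",.2),onz(W(125,412),"wrist",.2))
zt=.224
print("handle top",[onz(W(*p),"wrist",zt) for p in[(166,193),(193,190),(178,310),(205,305)]])
print("sole top",[onz(W(*p),"wrist",.165-.034) for p in[(181,152),(256,150),(270,304)]])
print("screws",[onz(W(*p),"wrist",.165-.034) for p in[(197,159),(240,158),(251,300)]])
print("board near end",[onz(W(*p),"wrist",.05) for p in[(577,150),(547,225)]])
a=cv2.imread("pics/a.png");b=cv2.imread("pics/b.png")
c1=cv2.resize(a[205:295,350:430],(520,585),interpolation=cv2.INTER_CUBIC)
cv2.imwrite("pics/c.png",c1)
E
```

```text
5.2 [0.47428357 0.076906   0.38739765] [ 3.12593835 -0.0168075   0.2250938 ]
tipA (array([0.46553836, 0.15866569, 0.18481447]), np.float64(0.007003722160436604))
tipB (array([0.60360288, 0.19609671, 0.18328271]), np.float64(0.008708186706131358))
tipB side/scene (array([0.60199053, 0.19759853, 0.18881475]), np.float64(0.009002742443542483))
bendA W [0.46065773 0.19636115 0.17      ] base [0.4345333  0.30864305 0.17      ]
bendB W [0.59506411 0.23781627 0.17      ] bendB S [0.59175999 0.23498471 0.17      ] base [0.57394316 0.34214613 0.17      ]
bendB side [0.59512278 0.22155764 0.17      ]
bendA S [0.45279062 0.2026165  0.17      ]
rack top face edge [0.61699411 0.36271226 0.2       ] [0.28540661 0.27930348 0.2       ]
handle top [array([0.49477112, 0.24683814, 0.224     ]), array([0.50113525, 0.22708115, 0.224     ]), array([0.40596531, 0.22863927, 0.224     ]), array([0.41489222, 0.20778696, 0.224     ])]
sole top [array([0.52143852, 0.27946614, 0.131     ]), array([0.53759864, 0.21094813, 0.131     ]), array([0.39433894, 0.17499042, 0.131     ])]
screws [array([0.5182461 , 0.26382026, 0.131     ]), array([0.52744376, 0.22439829, 0.131     ]), array([0.39429084, 0.19429621, 0.131     ])]
board near end [array([ 0.61710541, -0.11278249,  0.05      ]), array([ 0.52934607, -0.10500512,  0.05      ])]
```

View pics/c.png

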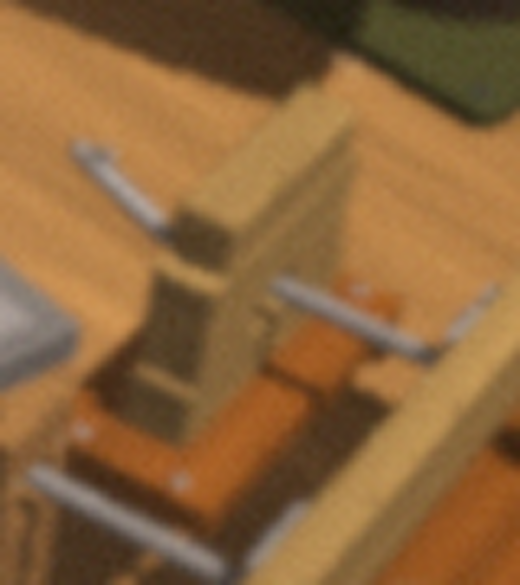

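```bash
python3 - <<'E'
from geo import *
from scipy.optimize import least_squares
C=lambda x,y:(350+x/6.5,205+y/6.5)
# rack params: x0,y0,psi ; theta a,b ; obs
obs=[("wrist",W(290,245),"tipa"),("scene",C(80,150),"tipa"),("wrist",W(276,62),"tipb"),("scene",A(403,236),"tipb"),("side",B(313,126),"tipb"),
("wrist",W(107,242),"ba"),("wrist",W(86,73),"bb"),("scene",C(428,352),"ba"),("scene",C(225,575),"bb"),
("wrist",W(222,69),"bendb"),("scene",A(437,266),"bendb"),("side",B(298,165),"bendb"),("scene",C(165,228),"benda"),
("wrist",W(125,412),"R"),("scene",A(458,428),"L"),("scene",A(712,148),"R"),("side",B(32,186),"L"),("side",B(594,338),"R")]
def pts(p):
    x0,y0,ps,ta,tb=p; ex=np.array([np.cos(ps),np.sin(ps),0]); o=np.array([-ex[1]*-1,-ex[0],0]);o=np.array([ex[1],-ex[0],0]); z=np.array([0,0,1.])
    O=np.array([x0,y0,0]); d={}
    for n,s,t in(("a",-.07,ta),("b",.07,tb)):
        b=O+ex*s+z*.17; d["b"+n]=b+o*.003; d["bend"+n]=b+o*.12; d["tip"+n]=b+o*.12+.045*(np.cos(t)*o+np.sin(t)*z)
    d["L"]=O+ex*.23+z*.2; d["R"]=O-ex*.23+z*.2
    return d
def f(p):
    d=pts(p); return np.concatenate([proj(d[n],c)[0]-q for c,q,n in obs])
r=least_squares(f,[.499,.337,.235,.4,.4],loss="soft_l1")
print(r.x,np.degrees(r.x[3:]))
for (c,q,n),e in zip(obs,f(r.x).reshape(-1,2)): print(c,n,e.round(1))
d=pts(r.x); print(d)
np.save("rack.npy",r.x)
# block: heel hypotheses projected into scene crop c.png
ps=.237;e=np.array([np.cos(ps),np.sin(ps),0]);y=np.array([-e[1],e[0],0])
S=np.array([.4579,.2272,.131])
for sg in(1,-1):
    q=[S+e*sg*75+0 if 0 else S+e*sg*.075+y*t+np.array([0,0,zz]) for t in(.035,-.035) for zz in(0,-.015,-.025)]
    print(sg,((proj(np.array(q),"scene")-[350,205])*6.5).round().tolist())
E
```

```text
[0.49967164 0.33340572 0.23345928 0.3267985  0.36742189] [18.7241748  21.05172372]
wrist tipa [-2.  -1.2]
scene tipa [-1.6  0.7]
wrist tipb [-0.6  1. ]
scene tipb [-3.7 -1.8]
side tipb [-0.6  1.6]
wrist ba [4.8 1.5]
wrist bb [3.  2.8]
scene ba [4.8 2.8]
scene bb [6.1 3.2]
wrist bendb [4.3 0.5]
scene bendb [-1.9  0.2]
side bendb [-5.3  2.2]
scene benda [0.1 0.7]
wrist R [-0.9  6.1]
scene L [-2.  -0.6]
scene R [-2.5 -4.4]
side L [-5.2 -1.2]
side R [-1.6 -0.3]
{'ba': array([0.43226463, 0.314293  , 0.17      ]), 'benda': array([0.45933192, 0.20046698, 0.17      ]), 'tipa': array([0.46919144, 0.15900476, 0.18444557]), 'bb': array([0.5684667 , 0.34668121, 0.17      ]), 'bendb': array([0.59553399, 0.23285519, 0.17      ]), 'tipb': array([0.60524965, 0.19199793, 0.18616448]), 'L': array([0.72343218, 0.38661491, 0.2       ]), 'R': array([0.27591109, 0.28019652, 0.2       ])}
1 [[189.0, 504.0], [182.0, 536.0], [178.0, 556.0], [16.0, 416.0], [12.0, 447.0], [9.0, 468.0]]
-1 [[385.0, 290.0], [378.0, 321.0], [373.0, 341.0], [222.0, 216.0], [216.0, 246.0], [213.0, 266.0]]
```

Request:
{"fn": "servo_tool", "kwargs": {"rows": [0.45, 0.05, -0.5, 0, 0, 0.45, 0.05, -0.5, 0.0, 0, 0.45, 0.05, -0.5, 0.38, 0, 0.45, 0.05, -0.5, 0.38, 0, 0.45, 0.05, -0.5, 0.38, 0, 0.45, 0.05, -0.5, 0.38, 0, 0.45, 0.05, -0.5, 0.38, 0, 0.45, 0.05, -0.5, 0.38, 0]}}

```text
t: 6.0
ee_pos: [0.4595, 0.2255, 0.2736]
eef_rot: [3.127, -0.021, 0.224]
wrist_force: [-0.6, -0.1, 0.0]
gripper_width: 0.0383
grasp_force: 0.0
```

```bash
python3 - <<'E'
from h import *
s=get_state();print(s["t"],s["ee_pos"],s["eef_rot"],s["gripper_width"],s["wrist_force"])
w=grab_frame("wrist");a=grab_frame("scene");b=grab_frame("side")
c1=cv2.resize(a[195:295,350:430],(320,400),interpolation=cv2.INTER_CUBIC)
c2=cv2.resize(b[190:310,180:300],(400,400),interpolation=cv2.INTER_CUBIC)
w=w[0:400,0:400]; 
cv2.imwrite("pics/d.png",cv2.resize(np.hstack([w,c2])[:,:,::-1],(800,400)))
E
```

```text
6.0 [0.4595201  0.22553615 0.2735821 ] [ 3.12680606 -0.02082883  0.22445196] 0.03833755477869656 [-0.62253517 -0.11798262  0.0263627 ]
```

View pics/d.png

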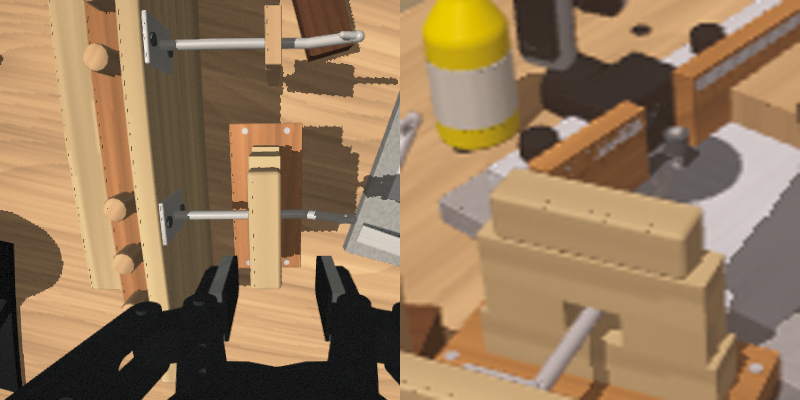

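```bash
python3 - <<'E'
from h import *
s=get_state()
q=[onz(p,"wrist",.224) for p in[(250,167),(280,167),(249,287),(279,287)]];print(np.round(q,4))
c=np.mean(q,0);print(c)
y=.2245; X=np.array([np.cos(y),np.sin(y)]);Y=np.array([np.sin(y),-np.cos(y)])
d=c[:2]-s["ee_pos"][:2];print("tool x,y offset mm",d@X*1e3,d@Y*1e3)
print("tcp proj",proj(s["ee_pos"],"wrist"))
rk=np.load("rack.npy");print(rk)
E
```

```text
[[0.4961 0.2524 0.224 ]
 [0.5007 0.2323 0.224 ]
 [0.406  0.2348 0.224 ]
 [0.411  0.2123 0.224 ]]
[0.45343711 0.23296599 0.224     ]
tool x,y offset mm -3.9061713315867834 -8.195468204359027
tcp proj [[276.81794702 251.89900947]]
[0.49967164 0.33340572 0.23345928 0.3267985  0.36742189]
```

Request:
{"fn": "servo_tool", "kwargs": {"rows": [0.45, -0.01, -0.027, 0.08, 0, 0.45, -0.01, -0.027, 0.14, 0, 0.45, -0.01, -0.027, 0.18, 0, 0.45, -0.01, -0.027, 0.2, 0, 0.45, -0.01, -0.027, 0.2, 0]}}

```text
t: 6.65
ee_pos: [0.4542, 0.2325, 0.2109]
eef_rot: [3.126, -0.016, 0.226]
wrist_force: [0.8, -0.2, -0.9]
gripper_width: 0.0385
grasp_force: 0.0
```

```bash
python3 - <<'E'
from h import *
s=get_state();print(s["t"],s["ee_pos"],s["eef_rot"],s["gripper_width"],s["wrist_force"],s["ft_torque"])
E
```

```text
6.65 [0.45415445 0.23252986 0.21091269] [ 3.12645348 -0.01602449  0.22577812] 0.03852975281750791 [ 0.77847193 -0.18476146 -0.88147303] [-0.0179968   0.00550125 -0.0078164 ]
```

Request:
{"fn": "servo_tool", "kwargs": {"rows": [0.45, 0, -0.015, -0.012, 0, 0.45, 0, -0.025, -0.012, 0, 0.45, 0, -0.035, -0.012, 0, 0.45, 0, -0.045, -0.012, 0, 0.45, 0, -0.055, -0.012, 0, 0.45, 0, -0.065, -0.012, 0, 0.45, 0, -0.072, -0.012, 0, 0.45, 0, -0.072, -0.012, 0, 0.45, 0, -0.072, -0.012, 0]}}

```text
t: 7.55
ee_pos: [0.4493, 0.2539, 0.2144]
eef_rot: [3.126, -0.017, 0.226]
wrist_force: [-0.8, -0.6, 0.9]
gripper_width: 0.0387
grasp_force: 0.0
```

```bash
cat > look.py <<'E'
from h import *
import sys
s=get_state();print(s["t"],s["ee_pos"],s["eef_rot"],s["gripper_width"],s["wrist_force"],s["ft_torque"],s["grasp_force"])
def comp(name):
    w=grab_frame("wrist");a=grab_frame("scene");b=grab_frame("side")
    c1=cv2.resize(a[185:295,345:435],(360,440)[::1],interpolation=cv2.INTER_CUBIC)
    c2=cv2.resize(b[185:295,180:290],(440,440),interpolation=cv2.INTER_CUBIC)
    cv2.imwrite("pics/%s.png"%name,np.hstack([c1,c2])[:,:,::-1])
    cv2.imwrite("pics/%s_w.png"%name,w[:,:,::-1])
E
python3 -c "
from look import *
comp('e')"
```

```text
7.55 [0.44925099 0.25391334 0.21440409] [ 3.12649514 -0.0166464   0.22631898] 0.038717812640596524 [-0.78178573 -0.56706463  0.91517831] [-0.01522152 -0.00889849  0.03758282] 0.0
```

View pics/e.png

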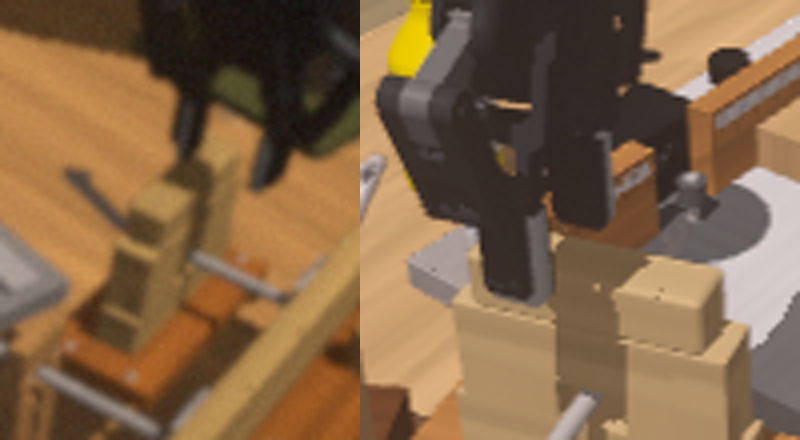

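```bash
python3 - <<'E'
from look import *
m=silhouettes("push_block_slot","wrist")
w=cv2.imread("pics/e_w.png")
for d in m[:1]:
    P=d["pixels"];print(d["conf"],P.sum())
    for r in range(110,300,10):
        c=np.where(P[r])[0]
        print(r,(c.min(),c.max(),len(c)) if len(c) else None)
for r in (135,150,180,200,220): print(r,[tuple(int(v) for v in w[r,c]) for c in range(190,310,6)])
E
```

```text
7.7 [0.44930473 0.25380318 0.21442702] [ 3.12659173 -0.0166821   0.22600293] 0.0377463528638771 [0.622988   0.26981517 0.13626625] [-0.00854188 -0.02160381  0.04740576] 0.0
0.86 14847
110 None
120 (np.int64(258), np.int64(347), 90)
130 (np.int64(257), np.int64(347), 91)
140 (np.int64(258), np.int64(347), 90)
150 (np.int64(258), np.int64(346), 89)
160 (np.int64(257), np.int64(347), 91)
170 (np.int64(259), np.int64(346), 88)
180 (np.int64(259), np.int64(345), 87)
190 (np.int64(259), np.int64(344), 86)
200 (np.int64(259), np.int64(344), 86)
210 (np.int64(260), np.int64(343), 84)
220 (np.int64(260), np.int64(343), 84)
230 (np.int64(289), np.int64(339), 51)
240 (np.int64(260), np.int64(342), 83)
250 (np.int64(259), np.int64(341), 83)
260 (np.int64(261), np.int64(340), 62)
270 (np.int64(261), np.int64(315), 55)
280 (np.int64(261), np.int64(315), 55)
290 (np.int64(261), np.int64(315), 55)
135 [(62, 86, 101), (55, 77, 92), (58, 79, 92), (66, 90, 107), (58, 78, 90), (58, 81, 100), (59, 81, 102), (62, 86, 108), (64, 86, 108), (61, 85, 108), (66, 90, 112), (65, 89, 114), (97, 147, 217), (97, 15
[... 634 characters left out ...]
, 153, 222), (90, 139, 205), (92, 141, 209), (96, 131, 154), (80, 108, 127), (71, 97, 115)]
200 [(60, 84, 99), (83, 86, 90), (60, 82, 95), (63, 85, 100), (59, 81, 96), (54, 72, 86), (62, 86, 110), (63, 88, 108), (60, 84, 106), (65, 87, 106), (58, 79, 101), (55, 78, 100), (90, 139, 208), (98, 150, 217), (95, 149, 219), (91, 139, 207), (90, 139, 204), (94, 129, 155), (142, 195, 228), (144, 196, 228)]
220 [(78, 81, 83), (73, 77, 80), (52, 67, 75), (61, 81, 96), (60, 83, 98), (58, 79, 90), (58, 84, 106), (59, 82, 105), (60, 85, 107), (63, 87, 110), (66, 88, 112), (61, 86, 107), (43, 65, 92), (44, 66, 97), (41, 66, 95), (41, 66, 94), (41, 61, 91), (96, 131, 156), (145, 197, 229), (144, 198, 228)]
```

```bash
python3 - <<'E'
from look import *
from scipy.optimize import least_squares
w=cv2.imread("pics/e_w.png").astype(int)
print([(c,tuple(w[195:206,c].mean(0).astype(int))) for c in range(284,350,2)])
x0,y0,ps,ta,tb=np.load("rack.npy")
ex=np.array([np.cos(ps),np.sin(ps),0]);o=np.array([ex[1],-ex[0],0]);z=np.array([0,0,1.])
bend=np.array([x0,y0,0])-.07*ex+.12*o+.17*z
# model: slot centre = bend - s*o + dz*z, tilt phi (top to panel)
def P(s,phi,u,v,xx):  # u outward, v up in block frame, xx along ex
    oo=np.cos(phi)*o+np.sin(phi)*z; vv=-np.sin(phi)*o+np.cos(phi)*z
    # pivot: roof inner edge on bar top
    piv=bend-s*o+.004*z      # roof inner edge position
    return piv+oo*(u+.012)+vv*(v-.009)+ex*xx
for phi in (0,.1,.2,.3,.35):
  for s in(.02,.03,.04,.05,.06):
    q=np.array([P(s,phi,u,v,xx) for u,v,xx in((-.035,-.034,.06),(.035,-.034,.06),(-.012,.059,.02),(.012,.059,.02))])
    pr=proj(q,"wrist");print(phi,s,pr[:,0].round(0).tolist(),pr[:,1].round().tolist())
E
```

```text
7.75 [0.44932042 0.2538233  0.21444188] [ 3.12664366 -0.01674784  0.22598669] 0.03840773819381367 [-0.45806681  0.23496807 -0.3389369 ] [ 0.01524288 -0.00356991  0.04750099] 0.0
[(284, (np.int64(84), np.int64(130), np.int64(192))), (286, (np.int64(91), np.int64(138), np.int64(204))), (288, (np.int64(94), np.int64(130), np.int64(158))), (290, (np.int64(98), np.int64(133), np.int64(160))), (292, (np.int64(95), np.int64(130), np.int64(155))), (294, (np.int64(96), np.int64(132), np.int64(157))), (296, (np.int64(112), np.int64(154), np.int64(183))), (298, (np.int64(142), np.int64(195), np.int64(227))), (300, (np.int64(143), np.int64(198), np.int64(228))), (302, (np.int64(143), np.int64(197), np.int64(228))), (304, (np.int64(136), np.int64(188), np.int64(218))), (306, (np.int64(141), np.int64(194), np.int64(226))), (308, (np.int64(140), np.int64(192), np.int64(225))), (310, (np.int64(138), np.int64(192), np.int64(225))), (312, (np.int64(137), np.int64(190), np.int64(224))), (314, (np.int64(137), np.int64(190), np.int64(224))), (316, (np.int64(138), np.int64(191), np.int64(224))), (318, (np
[... 1811 characters left out ...]
1.0, 141.0, 228.0, 231.0]
0.3 0.02 [306.0, 398.0, 313.0, 359.0] [141.0, 142.0, 227.0, 230.0]
0.3 0.03 [293.0, 385.0, 294.0, 340.0] [141.0, 142.0, 227.0, 231.0]
0.3 0.04 [281.0, 372.0, 276.0, 320.0] [141.0, 142.0, 227.0, 231.0]
0.3 0.05 [268.0, 359.0, 257.0, 301.0] [141.0, 142.0, 227.0, 231.0]
0.3 0.06 [255.0, 345.0, 238.0, 282.0] [141.0, 142.0, 228.0, 232.0]
0.35 0.02 [309.0, 402.0, 308.0, 354.0] [140.0, 142.0, 226.0, 231.0]
0.35 0.03 [296.0, 388.0, 290.0, 335.0] [141.0, 142.0, 227.0, 231.0]
0.35 0.04 [284.0, 375.0, 271.0, 315.0] [141.0, 142.0, 227.0, 231.0]
0.35 0.05 [271.0, 361.0, 253.0, 296.0] [141.0, 142.0, 227.0, 232.0]
0.35 0.06 [259.0, 348.0, 234.0, 276.0] [141.0, 142.0, 227.0, 232.0]
```

```bash
python3 - <<'E'
from look import *
p=s["ee_pos"];y=.226;X=np.array([np.cos(y),np.sin(y),0]);Y=np.array([np.sin(y),-np.cos(y),0])
for n,sg in(("panel",-1),("outer",1)):
  for zz in(.2144,.22,.226,.232):
    q=[p*[1,1,0]+[0,0,zz]+Y*sg*.019+X*u for u in(-.011,.011)]
    print(n,zz,(360+(proj(np.array(q),"side")-[180,185])*4)[:,0].round(),((proj(np.array(q),"side")-[180,185])*4)[:,1].round())
E
```

```text
7.75 [0.44932042 0.2538233  0.21444188] [ 3.12664366 -0.01674784  0.22598669] 0.03840773819381367 [-0.45806681  0.23496807 -0.3389369 ] [ 0.01524288 -0.00356991  0.04750099] 0.0
panel 0.2144 [554. 496.] [355. 341.]
panel 0.22 [552. 494.] [341. 327.]
panel 0.226 [551. 492.] [327. 313.]
panel 0.232 [549. 490.] [313. 299.]
outer 0.2144 [604. 548.] [290. 277.]
outer 0.22 [603. 547.] [277. 264.]
outer 0.226 [602. 546.] [263. 251.]
outer 0.232 [600. 544.] [249. 237.]
```

Request:
{"fn": "servo_tool", "kwargs": {"rows": [0.45, 0, 0, 0.01, 0, 0.45, 0, 0, 0.015, 0, 0.45, 0, 0, 0.018, 0, 0.45, 0, 0, 0.021, 0, 0.45, 0, 0, 0.021, 0]}}

```text
t: 8.25
ee_pos: [0.4493, 0.2538, 0.208]
eef_rot: [3.127, -0.016, 0.226]
wrist_force: [-0.2, 0.4, -0.2]
gripper_width: 0.0385
grasp_force: 0.0
```

Request:
{"fn": "servo_tool", "kwargs": {"rows": [0.45, 0, 0, 0.003, 0, 0.45, 0, 0, 0.006, 0, 0.45, 0, 0, 0.006, 0]}}

```text
t: 8.55
ee_pos: [0.4494, 0.2538, 0.2062]
eef_rot: [3.127, -0.016, 0.226]
wrist_force: [0.1, -0.3, -0.9]
gripper_width: 0.0382
grasp_force: 0.0
```

Request:
{"fn": "servo_tool", "kwargs": {"rows": [0.45, 0, 0, 0.003, 0, 0.45, 0, 0, 0.006, 0, 0.45, 0, 0, 0.006, 0]}}

```text
t: 8.85
ee_pos: [0.4494, 0.2538, 0.2044]
eef_rot: [3.127, -0.017, 0.226]
wrist_force: [0.2, 0.2, -0.5]
gripper_width: 0.0384
grasp_force: 0.0
```

Request:
{"fn": "servo_tool", "kwargs": {"rows": [0.45, 0, 0, 0.003, 0, 0.45, 0, 0, 0.006, 0, 0.45, 0, 0, 0.006, 0]}}

```text
t: 9.15
ee_pos: [0.4494, 0.2537, 0.2026]
eef_rot: [3.127, -0.016, 0.226]
wrist_force: [-0.8, 0.2, 0.2]
gripper_width: 0.0383
grasp_force: 0.0
```

Request:
{"fn": "servo_tool", "kwargs": {"rows": [0.45, 0, 0, 0.003, 0, 0.45, 0, 0, 0.006, 0, 0.45, 0, 0, 0.006, 0]}}

```text
t: 9.45
ee_pos: [0.4494, 0.2537, 0.2008]
eef_rot: [3.127, -0.016, 0.226]
wrist_force: [0.9, 0.4, -0.2]
gripper_width: 0.0387
grasp_force: 0.0
```

Request:
{"fn": "servo_tool", "kwargs": {"rows": [0.45, 0, 0, 0.003, 0, 0.45, 0, 0, 0.006, 0, 0.45, 0, 0, 0.006, 0]}}

```text
t: 9.75
ee_pos: [0.4498, 0.2538, 0.1993]
eef_rot: [3.127, -0.017, 0.226]
wrist_force: [-0.1, -0.6, 0.6]
gripper_width: 0.0384
grasp_force: 0.4
```

```bash
python3 - <<'E'
from look import *
comp('f')
p=s["ee_pos"];Rm=R.from_euler("xyz",s["eef_rot"]).as_matrix()
for t in(0,-.01,-.019,-.03,-.04):
    q=[p+Rm@np.array([u,v,t]) for v in(-.019,.019) for u in(-.011,.011)]
    print(t,proj(np.array(q),"wrist").round(0).tolist())
w=cv2.imread("pics/f_w.png").astype(int)
d=w.sum(2)
for r in range(225,330,8): 
    row=d[r]; print(r,"dark cols:",[c for c in range(180,400,4) if row[c]<130])
for r in(150,180,200): print(r,[(c,d[r,c]) for c in range(240,360,4)])
E
```

```text
9.75 [0.44976832 0.25381756 0.1993452 ] [ 3.12671845 -0.0172265   0.22611309] 0.03840704201069574 [-0.09255563 -0.62395008  0.62996941] [-0.04834353  0.05443462 -0.02229293] 0.38678450393490493
0 [[244.0, 269.0], [243.0, 234.0], [309.0, 269.0], [311.0, 234.0]]
-0.01 [[242.0, 277.0], [241.0, 240.0], [311.0, 277.0], [313.0, 240.0]]
-0.019 [[241.0, 286.0], [239.0, 247.0], [313.0, 286.0], [315.0, 247.0]]
-0.03 [[238.0, 297.0], [237.0, 256.0], [315.0, 297.0], [317.0, 256.0]]
-0.04 [[236.0, 309.0], [234.0, 266.0], [318.0, 309.0], [320.0, 266.0]]
225 dark cols: []
233 dark cols: [196]
241 dark cols: []
249 dark cols: [180]
257 dark cols: [180, 236, 320]
265 dark cols: [232, 236, 316, 320]
273 dark cols: [208, 212, 228, 232, 236, 316, 320, 324, 340, 344, 348]
281 dark cols: [204, 208, 228, 232, 236, 316, 320, 324, 328, 344, 348, 352]
289 dark cols: [200, 204, 208, 224, 228, 232, 236, 316, 320, 324, 328, 348, 352, 356]
297 dark cols: [188, 192, 196, 200, 204, 208, 212, 224, 228, 232, 236, 316, 320, 324, 328, 340, 344, 348, 352, 356, 360, 364]
305 dark cols: [184, 188, 192, 204, 208, 212, 216,
[... 1923 characters left out ...]
.int64(245)), (356, np.int64(247))]
200 [(240, np.int64(241)), (244, np.int64(248)), (248, np.int64(242)), (252, np.int64(242)), (256, np.int64(241)), (260, np.int64(455)), (264, np.int64(456)), (268, np.int64(474)), (272, np.int64(474)), (276, np.int64(458)), (280, np.int64(446)), (284, np.int64(408)), (288, np.int64(434)), (292, np.int64(421)), (296, np.int64(387)), (300, np.int64(580)), (304, np.int64(582)), (308, np.int64(576)), (312, np.int64(571)), (316, np.int64(566)), (320, np.int64(558)), (324, np.int64(555)), (328, np.int64(554)), (332, np.int64(567)), (336, np.int64(568)), (340, np.int64(577)), (344, np.int64(518)), (348, np.int64(222)), (352, np.int64(236)), (356, np.int64(229))]
```

View pics/f_w.png

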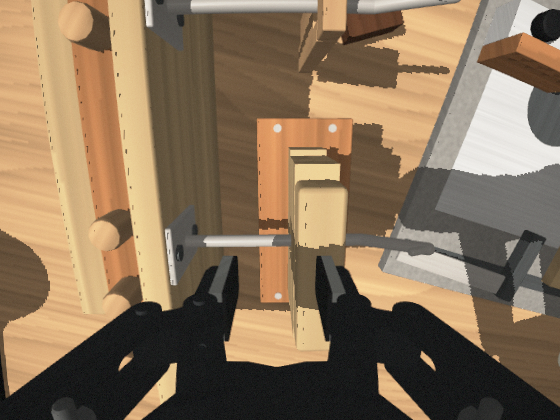

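Request:
{"fn": "servo_tool", "kwargs": {"rows": [0.45, 0, 0, -0.015, 0, 0.45, 0, 0.05, -0.015, 0, 0.45, 0, 0.073, -0.015, 0, 0.45, 0, 0.073, -0.01, 0, 0.45, 0, 0.073, 0.01, 0, 0.45, 0, 0.073, 0.018, 0, 0.45, 0, 0.073, 0.018, 0]}}

```text
t: 10.6
ee_pos: [0.454, 0.2322, 0.1933]
eef_rot: [3.126, -0.015, 0.226]
wrist_force: [-0.4, 0.4, -0.6]
gripper_width: 0.0386
grasp_force: 0.0
```

Request:
{"fn": "servo_tool", "kwargs": {"rows": [0.45, 0, -0.015, 0, 0, 0.45, 0, -0.025, 0, 0, 0.45, 0, -0.03, 0, 0, 0.45, 0, -0.035, 0, 0, 0.45, 0, -0.04, 0, 0, 0.45, 0, -0.04, 0, 0]}}

```text
t: 11.2
ee_pos: [0.452, 0.2442, 0.1941]
eef_rot: [3.127, -0.017, 0.226]
wrist_force: [0.3, -1.3, 0.6]
gripper_width: 0.0382
grasp_force: 0.6
```

```bash
cat > tilt.py <<'E'
from look import *
def rowinfo(tag):
    comp(tag); w=cv2.imread("pics/%s_w.png"%tag).astype(int)
    m=silhouettes("push_block_slot","wrist")[0]["pixels"]
    for r in (130,140,200,210,220):
        c=np.where(m[r])[0]; c=c if len(c) else [0]
        g=w[r].sum(1); print(r,"mask",min(c),max(c),[(k,int(g[k])) for k in range(264,352,4)])
E
python3 -c "
from tilt import *
rowinfo('g')"
```

```text
11.2 [0.45199436 0.24420802 0.19405941] [ 3.12658696 -0.01711465  0.22641914] 0.03815903055234538 [ 0.2982567  -1.31410785  0.57545615] [-0.24606739 -0.08780731 -0.02474302] 0.6419500394258648Traceback (most recent call last):
  File "<string>", line 3, in <module>
    rowinfo('g')
    ~~~~~~~^^^^^
  File "tilt.py", line 4, in rowinfo
    m=silhouettes("push_block_slot","wrist")[0]["pixels"]
      ~~~~~~~~~~~~~~~~~~~~~~~~~~~~~~~~~~~~~~^^^
IndexError: list index out of range
```

Request:
{"fn": "servo_tool", "kwargs": {"rows": [0.45, 0, -0.006, 0, 0, 0.45, 0, -0.012, 0, 0, 0.45, 0, -0.018, 0, 0, 0.45, 0, -0.018, 0, 0]}}

```text
t: 11.8
ee_pos: [0.4507, 0.2496, 0.1939]
eef_rot: [3.127, -0.017, 0.226]
wrist_force: [-0.4, -1.6, 1.5]
gripper_width: 0.0385
grasp_force: 0.9
```

```bash
cat > tilt.py <<'E'
from look import *
x0,y0,ps,ta,tb=np.load("rack.npy")
ex=np.array([np.cos(ps),np.sin(ps),0]);o=np.array([ex[1],-ex[0],0]);zz=np.array([0,0,1.])
bend=np.array([x0,y0,0])-.07*ex+.12*o+.17*zz
def P(s,phi,u,v,xx):
    oo=np.cos(phi)*o+np.sin(phi)*zz; vv=-np.sin(phi)*o+np.cos(phi)*zz
    return bend-s*o+.004*zz+oo*(u+.012)+vv*(v-.009)+ex*xx
def rowinfo(tag,show=True):
    w=grab_frame("wrist").astype(int)
    cv2.imwrite("pics/%s_w.png"%tag,w[:,:,::-1])
    g=w.sum(2)
    if show:
      for r in (130,138,195,205): print(r,[(k,int(g[r-1:r+2,k].mean())) for k in range(250,360,3)])
    for phi in(0,.1,.2,.3,.4):
        q=np.array([P(.045,phi,u,v,xx) for u,v,xx in((-.035,-.034,.06),(.035,-.034,.06),(-.012,.059,.03),(.012,.059,.03))])
        pr=proj(q,"wrist");print(phi,pr[:,0].round(0).tolist(),pr[:,1].round().tolist())
E
python3 -c "
from tilt import *
rowinfo('g')"
```

```text
11.8 [0.45073892 0.24958871 0.19389972] [ 3.12676151 -0.01698159  0.22643785] 0.03849692727783669 [-0.4206673  -1.60917621  1.47438676] [-0.2522739  -0.09702684  0.00341242] 0.9060267664608546
130 [(250, 255), (253, 248), (256, 246), (259, 242), (262, 237), (265, 235), (268, 524), (271, 523), (274, 526), (277, 527), (280, 546), (283, 718), (286, 762), (289, 682), (292, 496), (295, 509), (298, 528), (301, 534), (304, 512), (307, 513), (310, 512), (313, 503), (316, 493), (319, 487), (322, 498), (325, 507), (328, 465), (331, 453), (334, 467), (337, 492), (340, 718), (343, 751), (346, 723), (349, 515), (352, 485), (355, 483), (358, 491)]
138 [(250, 277), (253, 274), (256, 276), (259, 282), (262, 277), (265, 271), (268, 514), (271, 521), (274, 524), (277, 532), (280, 539), (283, 554), (286, 523), (289, 512), (292, 489), (295, 502), (298, 525), (301, 526), (304, 513), (307, 504), (310, 505), (313, 503), (316, 493), (319, 491), (322, 497), (325, 509), (328, 463), (331, 458), (334, 472), (337, 493), (340, 501), (343, 505), (346, 513), (349, 512), (352, 475), (355, 484), (358, 494)]
195 [(250
[... 614 characters left out ...]
292, 605), (295, 608), (298, 616), (301, 622), (304, 623), (307, 629), (310, 605), (313, 513), (316, 291), (319, 254), (322, 239), (325, 257), (328, 260), (331, 200), (334, 215), (337, 213), (340, 208), (343, 197), (346, 208), (349, 203), (352, 216), (355, 226), (358, 225)]
0 [249.0, 347.0, 288.0, 340.0] [143.0, 143.0, 223.0, 222.0]
0.1 [256.0, 354.0, 277.0, 330.0] [143.0, 143.0, 223.0, 224.0]
0.2 [262.0, 361.0, 266.0, 318.0] [143.0, 144.0, 223.0, 225.0]
0.3 [268.0, 367.0, 256.0, 307.0] [143.0, 144.0, 222.0, 226.0]
0.4 [275.0, 374.0, 246.0, 294.0] [143.0, 145.0, 221.0, 227.0][ WARN:0@0.648] global loadsave.cpp:1063 imwrite_ Unsupported depth image for selected encoder is fallbacked to CV_8U.
```

Request:
{"fn": "servo_tool", "kwargs": {"rows": [0.45, 0, -0.008, 0, 0, 0.45, 0, -0.016, 0, 0, 0.45, 0, -0.016, 0, 0, 0.41, 0, -0.011, 0, 0, 0.37, 0, -0.005, 0, 0, 0.33, 0, 0.001, 0, 0, 0.31, 0, 0.004, 0, 0, 0.31, 0, 0.004, 0, 0]}}

```text
t: 12.65
ee_pos: [0.4509, 0.2479, 0.1937]
eef_rot: [3.127, -0.016, 0.226]
wrist_force: [-0.3, -1.3, 0.9]
gripper_width: 0.0265
grasp_force: 0.9
```

```bash
python3 -c "
from tilt import *
rowinfo('i')" 2>/dev/null
```

```text
12.65 [0.45087824 0.24785373 0.19368915] [ 3.12656853 -0.01636808  0.22579343] 0.026548722622488887 [-0.32653578 -1.27919166  0.90616626] [-0.24381215 -0.11317214 -0.02821423] 0.8821954812447075
130 [(250, 252), (253, 250), (256, 245), (259, 243), (262, 237), (265, 247), (268, 251), (271, 466), (274, 517), (277, 518), (280, 528), (283, 535), (286, 605), (289, 742), (292, 696), (295, 467), (298, 507), (301, 524), (304, 536), (307, 526), (310, 515), (313, 508), (316, 513), (319, 502), (322, 499), (325, 496), (328, 515), (331, 481), (334, 468), (337, 469), (340, 501), (343, 667), (346, 761), (349, 757), (352, 404), (355, 509), (358, 494)]
138 [(250, 272), (253, 278), (256, 279), (259, 278), (262, 278), (265, 276), (268, 274), (271, 515), (274, 515), (277, 516), (280, 524), (283, 536), (286, 549), (289, 534), (292, 521), (295, 487), (298, 502), (301, 522), (304, 529), (307, 519), (310, 510), (313, 505), (316, 508), (319, 495), (322, 497), (325, 498), (328, 514), (331, 479), (334, 468), (337, 471), (340, 503), (343, 512), (346, 512), (349, 520), (352, 529), (355, 499), (358, 496)]
195 [(2
[... 498 characters left out ...]
2, 613), (265, 610), (268, 613), (271, 613), (274, 608), (277, 621), (280, 621), (283, 626), (286, 630), (289, 634), (292, 627), (295, 557), (298, 400), (301, 260), (304, 256), (307, 257), (310, 289), (313, 246), (316, 260), (319, 269), (322, 263), (325, 257), (328, 247), (331, 267), (334, 199), (337, 210), (340, 208), (343, 206), (346, 201), (349, 491), (352, 495), (355, 507), (358, 522)]
0 [247.0, 344.0, 284.0, 337.0] [143.0, 143.0, 223.0, 222.0]
0.1 [253.0, 352.0, 273.0, 326.0] [143.0, 143.0, 223.0, 224.0]
0.2 [260.0, 359.0, 263.0, 315.0] [143.0, 143.0, 222.0, 225.0]
0.3 [266.0, 365.0, 252.0, 303.0] [143.0, 144.0, 222.0, 226.0]
0.4 [273.0, 371.0, 242.0, 291.0] [142.0, 145.0, 221.0, 226.0]
```

Request:
{"fn": "servo_tool", "kwargs": {"rows": [0.28, 0, 0.001, 0, 0, 0, 0, 0.001, 0, 0, 0, 0, 0.001, 0, 0, 0, 0, 0.001, 0, 0, 0, 0, 0.001, 0, 0]}}

```text
t: 13.2
ee_pos: [0.4511, 0.248, 0.194]
eef_rot: [3.127, -0.017, 0.226]
wrist_force: [-0.1, -0.6, 2.2]
gripper_width: 0.0228
grasp_force: 56.8
```

```bash
python3 -c "
from tilt import *
rowinfo('j')" 2>/dev/null
```

```text
13.2 [0.45106145 0.24803666 0.19395826] [ 3.12695181 -0.0169768   0.22618037] 0.022754296992033792 [-0.08414681 -0.60520276  2.22910075] [-0.12767206  0.06786428  0.0068231 ] 56.795661840587854
130 [(250, 253), (253, 247), (256, 246), (259, 240), (262, 237), (265, 243), (268, 256), (271, 466), (274, 515), (277, 521), (280, 525), (283, 532), (286, 613), (289, 757), (292, 728), (295, 489), (298, 506), (301, 523), (304, 532), (307, 524), (310, 511), (313, 510), (316, 517), (319, 497), (322, 497), (325, 500), (328, 514), (331, 477), (334, 464), (337, 471), (340, 502), (343, 722), (346, 764), (349, 762), (352, 530), (355, 506), (358, 500)]
138 [(250, 279), (253, 277), (256, 280), (259, 284), (262, 275), (265, 272), (268, 267), (271, 510), (274, 516), (277, 518), (280, 526), (283, 533), (286, 547), (289, 531), (292, 519), (295, 485), (298, 499), (301, 521), (304, 527), (307, 516), (310, 511), (313, 509), (316, 508), (319, 498), (322, 498), (325, 502), (328, 517), (331, 471), (334, 470), (337, 478), (340, 502), (343, 512), (346, 515), (349, 520), (352, 528), (355, 495), (358, 497)]
195 [(25
[... 497 characters left out ...]
2, 614), (265, 613), (268, 611), (271, 611), (274, 610), (277, 615), (280, 621), (283, 624), (286, 631), (289, 634), (292, 627), (295, 561), (298, 393), (301, 255), (304, 258), (307, 259), (310, 289), (313, 242), (316, 263), (319, 267), (322, 264), (325, 260), (328, 239), (331, 268), (334, 199), (337, 204), (340, 214), (343, 214), (346, 198), (349, 492), (352, 496), (355, 509), (358, 521)]
0 [247.0, 344.0, 284.0, 337.0] [144.0, 143.0, 223.0, 222.0]
0.1 [253.0, 352.0, 273.0, 326.0] [143.0, 143.0, 223.0, 224.0]
0.2 [260.0, 359.0, 263.0, 315.0] [143.0, 144.0, 223.0, 225.0]
0.3 [266.0, 365.0, 252.0, 303.0] [143.0, 144.0, 222.0, 226.0]
0.4 [273.0, 371.0, 243.0, 291.0] [143.0, 145.0, 221.0, 227.0]
```

Request:
{"fn": "servo_tool", "kwargs": {"rows": [0, 0, 0, -0.005, 0, 0, 0, 0.015, -0.005, 0, 0, 0, 0.03, -0.005, 0, 0, 0, 0.04, -0.005, 0, 0, 0, 0.04, -0.005, 0]}}

```text
t: 13.75
ee_pos: [0.4536, 0.2355, 0.1952]
eef_rot: [3.126, -0.016, 0.225]
wrist_force: [-0.1, -0.7, -1.8]
gripper_width: 0.0227
grasp_force: 56.3
```

```bash
cat > st.py <<'E'
from h import *
s=get_state();print(s["t"],s["ee_pos"].round(4),s["eef_rot"].round(3),"w",round(s["gripper_width"],4),"F",s["wrist_force"].round(2),"M",s["ft_torque"].round(3),round(s["grasp_force"],1))
E
python3 st.py
```

```text
13.75 [0.4536 0.2355 0.1952] [ 3.126 -0.016  0.225] w 0.0227 F [-0.11 -0.66 -1.78] M [0.047 0.096 0.039] 56.3
```

Request:
{"fn": "servo_tool", "kwargs": {"rows": [0, 0, 0.015, -0.002, 0, 0, 0, 0.03, -0.004, 0, 0, 0, 0.04, -0.006, 0, 0, 0, 0.04, -0.006, 0]}}

```text
t: 14.15
ee_pos: [0.4566, 0.224, 0.1977]
eef_rot: [3.127, -0.017, 0.226]
wrist_force: [-0.1, 1.8, -3.9]
gripper_width: 0.023
grasp_force: 56.5
```

Request:
{"fn": "servo_tool", "kwargs": {"rows": [0, 0, 0.01, -0.002, 0, 0, 0, 0.02, -0.005, 0, 0, 0, 0.027, -0.008, 0, 0, 0, 0.027, -0.008, 0]}}

```text
t: 14.55
ee_pos: [0.4583, 0.2164, 0.2002]
eef_rot: [3.127, -0.017, 0.226]
wrist_force: [-0.3, -0.5, -3.3]
gripper_width: 0.0227
grasp_force: 56.5
```

```bash
cat > col.py <<'E'
from st import *
w=grab_frame("wrist").astype(int).sum(2)
for r in(122,126,130,138): print(r,[(k,int(w[r-1:r+2,k].mean())) for k in list(range(259,298,3))+list(range(337,362,3))])
print(205,[(k,int(w[204:207,k].mean())) for k in range(244,262,3)])
E
python3 col.py
```

```text
14.55 [0.4583 0.2164 0.2002] [ 3.127 -0.017  0.226] w 0.0227 F [-0.26 -0.46 -3.35] M [ 0.091 -0.026 -0.026] 56.5
122 [(259, 252), (262, 253), (265, 251), (268, 247), (271, 514), (274, 522), (277, 532), (280, 539), (283, 544), (286, 519), (289, 626), (292, 571), (295, 501), (337, 482), (340, 514), (343, 516), (346, 622), (349, 577), (352, 538), (355, 534), (358, 513), (361, 504)]
126 [(259, 280), (262, 273), (265, 266), (268, 264), (271, 507), (274, 527), (277, 530), (280, 539), (283, 543), (286, 750), (289, 759), (292, 759), (295, 499), (337, 483), (340, 508), (343, 756), (346, 764), (349, 764), (352, 536), (355, 528), (358, 510), (361, 508)]
130 [(259, 277), (262, 283), (265, 276), (268, 283), (271, 502), (274, 525), (277, 528), (280, 534), (283, 547), (286, 628), (289, 727), (292, 598), (295, 498), (337, 484), (340, 514), (343, 685), (346, 762), (349, 745), (352, 538), (355, 513), (358, 506), (361, 515)]
138 [(259, 258), (262, 262), (265, 263), (268, 262), (271, 501), (274, 527), (277, 526), (280, 535), (283, 544), (286, 558), (289, 535), (292, 523), (295, 496), (337, 492), (340, 509), (343, 520), (346, 522), (349, 533), (352, 535), (355, 500), (358, 507), (361, 515)]
205 [(244, 245), (247, 259), (250, 402), (253, 625), (256, 629), (259, 621)]
```

Request:
{"fn": "servo_tool", "kwargs": {"rows": [0, 0, 0.01, -0.0034, 0, 0, 0, 0.02, -0.0068, 0, 0, 0, 0.03, -0.01, 0, 0, 0, 0.04, -0.0135, 0, 0, 0, 0.04, -0.0135, 0]}}

```text
t: 15.1
ee_pos: [0.461, 0.2046, 0.2045]
eef_rot: [3.126, -0.017, 0.226]
wrist_force: [0.3, 0.7, -1.7]
gripper_width: 0.0232
grasp_force: 56.5
```

Request:
{"fn": "servo_tool", "kwargs": {"rows": [0, 0, 0.007, -0.0024, 0, 0, 0, 0.014, -0.0048, 0, 0, 0, 0.014, -0.0048, 0]}}

```text
t: 15.4
ee_pos: [0.4616, 0.201, 0.2058]
eef_rot: [3.127, -0.017, 0.226]
wrist_force: [0.5, 0.5, -2.9]
gripper_width: 0.0226
grasp_force: 56.3
```

Request:
{"fn": "servo_tool", "kwargs": {"rows": [0, 0, 0.007, -0.0024, 0, 0, 0, 0.014, -0.0048, 0, 0, 0, 0.014, -0.0048, 0]}}

```text
t: 15.7
ee_pos: [0.4638, 0.1961, 0.2085]
eef_rot: [3.124, -0.019, 0.227]
wrist_force: [0.6, -1.8, 5.6]
gripper_width: 0.0228
grasp_force: 60.0
```

Request:
{"fn": "servo_tool", "kwargs": {"rows": [0, 0, 0, -0.003, 0, 0, 0, 0, -0.007, 0, 0, 0, 0, -0.007, 0]}}

```text
t: 16.0
ee_pos: [0.4622, 0.1967, 0.2091]
eef_rot: [3.127, -0.016, 0.226]
wrist_force: [-0.3, 0.5, -2.2]
gripper_width: 0.0224
grasp_force: 57.0
```

```bash
python3 col.py
```

```text
16.0 [0.4622 0.1967 0.2091] [ 3.127 -0.016  0.226] w 0.0224 F [-0.32  0.52 -2.18] M [ 0.064  0.012 -0.023] 57.0
122 [(259, 521), (262, 514), (265, 518), (268, 517), (271, 514), (274, 520), (277, 520), (280, 532), (283, 542), (286, 556), (289, 620), (292, 560), (295, 491), (337, 474), (340, 505), (343, 511), (346, 618), (349, 568), (352, 532), (355, 530), (358, 511), (361, 504)]
126 [(259, 526), (262, 523), (265, 513), (268, 508), (271, 510), (274, 522), (277, 521), (280, 530), (283, 539), (286, 751), (289, 758), (292, 758), (295, 492), (337, 478), (340, 505), (343, 753), (346, 764), (349, 764), (352, 547), (355, 525), (358, 508), (361, 504)]
130 [(259, 573), (262, 563), (265, 554), (268, 543), (271, 508), (274, 519), (277, 521), (280, 527), (283, 540), (286, 624), (289, 728), (292, 594), (295, 495), (337, 475), (340, 506), (343, 683), (346, 761), (349, 743), (352, 531), (355, 504), (358, 502), (361, 509)]
138 [(259, 553), (262, 551), (265, 549), (268, 550), (271, 511), (274, 519), (277, 517), (280, 527), (283, 542), (286, 551), (289, 529), (292, 514), (295, 490), (337, 485), (340, 505), (343, 514), (346, 519), (349, 524), (352, 530), (355, 494), (358, 500), (361, 509)]
205 [(244, 263), (247, 271), (250, 397), (253, 617), (256, 622), (259, 621)]
```

Request:
{"fn": "servo_tool", "kwargs": {"rows": [0, 0, 0.006, -0.0028, 0, 0, 0, 0.012, -0.0055, 0, 0, 0, 0.012, -0.0055, 0]}}

```text
t: 16.35
ee_pos: [0.4633, 0.1931, 0.211]
eef_rot: [3.126, -0.016, 0.226]
wrist_force: [-0.4, 0.6, -3.2]
gripper_width: 0.0227
grasp_force: 56.9
```

Request:
{"fn": "servo_tool", "kwargs": {"rows": [0, 0, 0.006, -0.002, 0, 0, 0, 0.012, -0.004, 0, 0, 0, 0.012, -0.004, 0]}}

```text
t: 16.65
ee_pos: [0.4642, 0.1896, 0.2124]
eef_rot: [3.126, -0.017, 0.226]
wrist_force: [0.1, -0.3, -3.7]
gripper_width: 0.0225
grasp_force: 56.9
```

Free; keep going along the nose.

Request:
{"fn": "servo_tool", "kwargs": {"rows": [0, 0, 0.006, -0.002, 0, 0, 0, 0.012, -0.004, 0, 0, 0, 0.02, -0.0068, 0, 0, 0, 0.02, -0.0068, 0]}}

```text
t: 17.05
ee_pos: [0.4656, 0.1838, 0.2146]
eef_rot: [3.127, -0.017, 0.226]
wrist_force: [-0.6, 0.1, -2.2]
gripper_width: 0.0228
grasp_force: 56.9
```

Request:
{"fn": "servo_tool", "kwargs": {"rows": [0, 0, 0.008, -0.0027, 0, 0, 0, 0.016, -0.0054, 0, 0, 0, 0.023, -0.008, 0, 0, 0, 0.023, -0.008, 0]}}

```text
t: 17.45
ee_pos: [0.467, 0.177, 0.2171]
eef_rot: [3.127, -0.017, 0.226]
wrist_force: [1.1, -0.5, -3.1]
gripper_width: 0.023
grasp_force: 56.9
```

Request:
{"fn": "servo_tool", "kwargs": {"rows": [0, 0, 0.008, -0.0027, 0, 0, 0, 0.016, -0.0054, 0, 0, 0, 0.023, -0.008, 0, 0, 0, 0.023, -0.008, 0]}}

```text
t: 17.85
ee_pos: [0.4685, 0.1704, 0.2196]
eef_rot: [3.127, -0.017, 0.226]
wrist_force: [0.2, -1.0, -2.4]
gripper_width: 0.0226
grasp_force: 56.9
```

Request:
{"fn": "servo_tool", "kwargs": {"rows": [0, 0, 0.01, -0.0034, 0, 0, 0, 0.02, -0.0068, 0, 0, 0, 0.03, -0.01, 0, 0, 0, 0.04, -0.0136, 0, 0, 0, 0.04, -0.0136, 0]}}

```text
t: 18.35
ee_pos: [0.4712, 0.1586, 0.2239]
eef_rot: [3.126, -0.017, 0.226]
wrist_force: [0.3, -0.6, -2.8]
gripper_width: 0.0224
grasp_force: 56.9
```

Request:
{"fn": "servo_tool", "kwargs": {"rows": [0, 0, 0.03, -0.01, 0, 0, 0, 0.06, -0.02, 0, 0, 0, 0.12, -0.04, 0, 0, 0, 0.2, -0.06, 0, 0, 0, 0.2, -0.06, 0, 0, 0, 0.2, -0.06, 0, 0, 0, 0.2, -0.06, 0]}}

```text
t: 19.05
ee_pos: [0.4837, 0.1008, 0.2425]
eef_rot: [3.127, -0.016, 0.226]
wrist_force: [0.5, 0.1, -2.7]
gripper_width: 0.0226
grasp_force: 56.9
```

```bash
python3 -c "
from look import *
w=grab_frame('wrist')[:,:,::-1]; a=grab_frame('scene')[:,:,::-1]; b=grab_frame('side')[:,:,::-1]
cv2.imwrite('pics/k.png',np.vstack([np.hstack([cv2.resize(w,(400,300)),cv2.resize(b[120:330,180:460],(400,300))]),cv2.resize(a[130:320,150:450],(800,506))[:300]]))
for n in ['stock_end','push_block_slot']:
  for c in ['wrist','side','scene']:
    print(n,c,[(round(d['conf'],2),np.round(d['position']).tolist(),int(d['pixels'].sum())) for d in silhouettes(n,c)[:2]])
"
```

```text
19.05 [0.48373046 0.10080212 0.24246369] [ 3.12718677 -0.01628257  0.2258403 ] 0.022646746047753238 [ 0.49813179  0.11599452 -2.69629746] [0.06261383 0.00915976 0.00583177] 56.90120067447424
stock_end wrist [(0.79, [504.0, 167.0], 8649)]
stock_end side []
stock_end scene [(0.72, [243.0, 213.0], 1447)]
push_block_slot wrist [(0.74, [302.0, 216.0], 21180)]
push_block_slot side [(0.58, [278.0, 214.0], 4254)]
push_block_slot scene [(0.77, [333.0, 218.0], 1590)]
```

View pics/k.png

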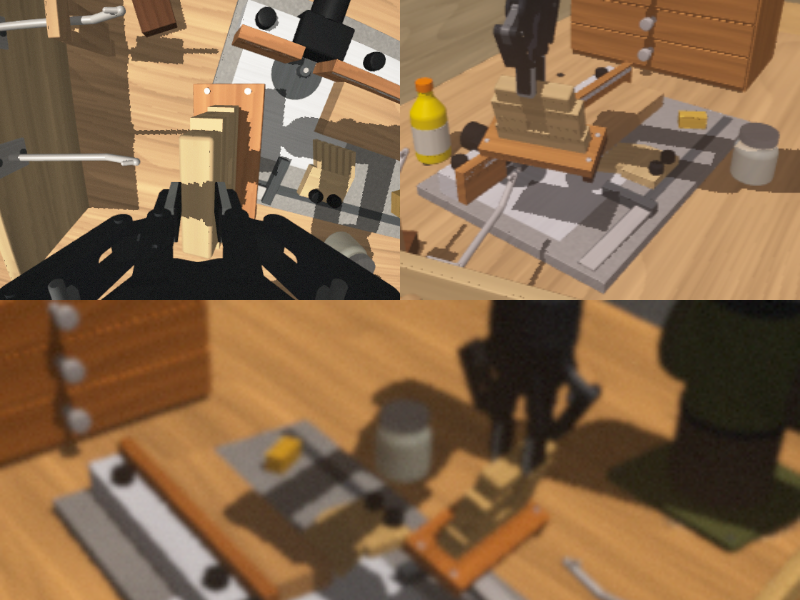

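Request:
{"fn": "servo_tool", "kwargs": {"rows": [0, 0, 0, -0.1, 0, 0, -0.05, 0.1, -0.25, 0, 0, -0.15, 0.25, -0.4, 0, 0, -0.25, 0.4, -0.5, 0, 0, -0.35, 0.55, -0.5, 0, 0, -0.42, 0.7, -0.5, 0, 0, -0.45, 0.75, -0.5, 0, 0, -0.45, 0.75, -0.5, 0, 0, -0.45, 0.75, -0.5, 0]}}

```text
t: 20.4
ee_pos: [0.3994, -0.1485, 0.3937]
eef_rot: [3.127, -0.017, 0.222]
wrist_force: [0.3, 0.2, -3.0]
gripper_width: 0.0223
grasp_force: 57.0
```

```bash
cat > board.py <<'E'
from st import *
from scipy.optimize import least_squares
g=grab_frame("wrist");cv2.imwrite("pics/bd.png",g[:,:,::-1])
m=silhouettes("stock_end","wrist")
print([(round(d["conf"],2),np.round(d["position"]).tolist(),int(d["pixels"].sum())) for d in m[:3]])
P=m[0]["pixels"].astype(np.uint8);np.save("bm.npy",P)
r,c=np.where(P);print("bbox",r.min(),r.max(),c.min(),c.max())
cn=max(cv2.findContours(P,cv2.RETR_EXTERNAL,cv2.CHAIN_APPROX_NONE)[0],key=cv2.contourArea)
print(cv2.approxPolyDP(cn,4,True).reshape(-1,2).tolist())
for q in cv2.approxPolyDP(cn,4,True).reshape(-1,2): print(q,onz(q,"wrist",.05).round(4))
def model(p):
    x,y,a=p; e=np.array([np.cos(a),np.sin(a),0]);n=np.array([-e[1],e[0],0])
    return np.array([[x,y,0]+e*L+n*w+[0,0,z] for L in(0,.28) for w in(-.045,.045) for z in(.02,.05)])
def mask(p):
    h=cv2.convexHull(np.round(proj(model(p),"wrist")*8).astype(np.int32)); M=np.zeros((420,560),np.uint8)
    cv2.fillConvexPoly(M,h,1,shift=3); return M
E
python3 board.py
```

```text
20.4 [ 0.3994 -0.1485  0.3937] [ 3.127 -0.017  0.222] w 0.0223 F [ 0.28  0.24 -3.02] M [ 0.066  0.058 -0.02 ] 57.0
[(0.55, [355.0, 74.0], 11326)]
bbox 20 133 265 451
[[281, 22], [266, 82], [423, 133], [432, 131], [451, 78], [303, 25]]
[281  22] [ 0.6136 -0.1088  0.05  ]
[266  82] [ 0.5259 -0.1058  0.05  ]
[423 133] [ 0.5099 -0.3681  0.05  ]
[432 131] [ 0.5166 -0.3817  0.05  ]
[451  78] [ 0.6016 -0.385   0.05  ]
[303  25] [ 0.617  -0.1413  0.05  ]
```

```bash
cat > fit.py <<'E'
from board import *
from scipy.optimize import minimize
def cost(p):
    M=mask(p); return -(M&P).sum()/max(1,(M|P).sum())
best=None
for a in(1.46,1.5,1.53):
    rr=minimize(cost,[.557,-.386,a],method="Nelder-Mead",options=dict(initial_simplex=np.array([.557,-.386,a])+np.array([[0,0,0],[.01,0,0],[0,.01,0],[0,0,.05]])))
    print(rr.x.round(4),rr.fun)
    if best is None or rr.fun<best.fun: best=rr
# intensity edges: sample rear-top edge normal profile
G=cv2.GaussianBlur(g.astype(np.float32).mean(2),(0,0),1)
x,y,a=best.x;e=np.array([np.cos(a),np.sin(a),0]);n=np.array([-e[1],e[0],0])
def prof(p0,d):
    t=np.arange(-.015,.0151,.0015);q=proj(p0+np.outer(t,d),"wrist");v=cv2.remap(G,q[:,0].astype(np.float32).reshape(-1,1),q[:,1].astype(np.float32).reshape(-1,1),cv2.INTER_LINEAR).ravel()
    k=np.argmax(np.abs(np.diff(v)));return round(float(t[k]+.00075)*1e3,2),round(float(np.abs(np.diff(v)).max()),1)
o3=np.array([x,y,.05])
print("rear",[prof(o3+n*w,e) for w in(-.04,-.03,-.02,-.01,0,.01,.02,.03,.04)])
print("left(+n)",[prof(o3+n*.045+e*L,n) for L in(.02,.06,.1,.14,.18,.22,.26)])
print("right(-n)",[prof(o3-n*.045+e*L,n) for L in(.02,.06,.1,.14,.18,.22,.26)])
print("front",[prof(o3+e*.28+n*w,e) for w in(-.04,-.03,-.02,-.01,0,.01,.02,.03,.04)])
E
python3 fit.py
```

```text
20.5 [ 0.4    -0.1464  0.3934] [ 3.128 -0.017  0.226] w 0.0223 F [ 0.7   0.1  -3.75] M [ 0.064 -0.003  0.015] 57.0
[(0.66, [200.0, 143.0], 1979), (0.62, [359.0, 74.0], 11509)]
bbox 112 167 135 239
[[239, 117], [228, 113], [215, 148], [140, 122], [135, 134], [222, 167]]
[239 117] [ 0.4661 -0.0754  0.05  ]
[228 113] [ 0.4682 -0.0575  0.05  ]
[215 148] [ 0.4108 -0.0476  0.05  ]
[140 122] [0.4251 0.0759 0.05  ]
[135 134] [0.4049 0.0814 0.05  ]
[222 167] [ 0.3834 -0.0641  0.05  ]
[ 0.557 -0.386  1.46 ] 0.0
[ 0.557 -0.386  1.5  ] 0.0
[ 0.557 -0.386  1.53 ] 0.0
rear [(0.75, 24.9), (-12.75, 1.0), (-0.75, 1.7), (0.75, 3.5), (-0.75, 6.2), (-2.25, 2.9), (-2.25, 5.7), (-2.25, 8.5), (-3.75, 3.0)]
left(+n) [(0.75, 22.3), (2.25, 21.5), (5.25, 22.0), (6.75, 23.2), (8.25, 26.5), (14.25, 45.9), (11.25, 16.5)]
right(-n) [(0.75, 33.6), (2.25, 31.8), (5.25, 33.1), (6.75, 37.2), (8.25, 33.9), (11.25, 36.2), (12.75, 37.3)]
front [(-9.75, 2.6), (0.75, 30.2), (0.75, 21.6), (-0.75, 25.8), (-0.75, 22.6), (-0.75, 19.8), (-2.25, 22.9), (-2.25, 21.2), (-2.25, 18.1)]
```

```bash
python3 - <<'E'
src=open("fit.py").read().replace("from board import *","from st import *\ng=grab_frame('wrist')")
pre,post=src.split("G=cv2"); 
exec("from st import *\ng=grab_frame('wrist')\nclass best: x=(.5565,-.3867,1.508)\nG=cv2"+post)
E
```

```text
20.6 [ 0.4002 -0.1458  0.3934] [ 3.128 -0.017  0.228] w 0.0226 F [-0.53 -0.71 -3.17] M [0.069 0.034 0.028] 57.0
rear [(-0.75, 23.4), (-9.75, 0.8), (-0.75, 1.3), (-0.75, 4.8), (-0.75, 5.9), (-0.75, 2.8), (-0.75, 6.5), (-0.75, 7.3), (-2.25, 3.1)]
left(+n) [(-0.75, 20.7), (-0.75, 21.1), (-0.75, 23.6), (-0.75, 23.2), (-0.75, 24.3), (3.75, 43.7), (3.75, 43.9)]
right(-n) [(0.75, 29.9), (-0.75, 31.6), (-0.75, 34.5), (-0.75, 36.2), (-0.75, 31.5), (-0.75, 34.3), (-0.75, 37.8)]
front [(-0.75, 25.2), (-2.25, 22.6), (-0.75, 21.6), (-0.75, 19.7), (-0.75, 19.6), (-0.75, 21.0), (-0.75, 19.8), (-0.75, 20.3), (-0.75, 21.7)]
```

```bash
cat > blk.py <<'E'
from st import *
from scipy.optimize import least_squares
g=grab_frame("wrist");hsv=cv2.cvtColor(g,cv2.COLOR_RGB2HSV);G=g.astype(int).sum(2)
# white screws
m=((G>640)&(hsv[:,:,1]<60)).astype(np.uint8)
n,l,stt,cen=cv2.connectedComponentsWithStats(m)
scr=[cen[i] for i in range(1,n) if 15<stt[i,4]<200 and 255<cen[i][0]<380 and 100<cen[i][1]<330]
print("screws",np.round(scr,1).tolist())
D=np.abs(np.diff(cv2.GaussianBlur(G.astype(np.float32),(0,0),1),axis=0))
for c in(275,280,300,330,355,360): print("front edge col",c,[(int(r)+90,int(D[90:150,c][r])) for r in np.argsort(-D[90:150,c])[:3]])
D2=np.abs(np.diff(cv2.GaussianBlur(G.astype(np.float32),(0,0),1),axis=1))
for r in(140,160,180,220,260,290,300): print("right edge row",r,[(int(k)+345,int(D2[r,345:400][k])) for k in np.argsort(-D2[r,345:400])[:3]])
for c in(352,358,362,366): print("rear edge col",c,[(int(r)+260,int(D[260:340,c][r])) for r in np.argsort(-D[260:340,c])[:3]])
E
python3 blk.py
```

```text
20.65 [ 0.4003 -0.1457  0.3934] [ 3.127 -0.017  0.229] w 0.0224 F [ 0.33 -0.42 -2.72] M [ 0.067  0.005 -0.017] 57.0
screws [[284.9, 126.4], [342.0, 126.9]]
front edge col 275 [(91, 117), (92, 87), (90, 76)]
front edge col 280 [(93, 59), (94, 48), (92, 37)]
front edge col 300 [(93, 129), (149, 126), (92, 118)]
front edge col 330 [(100, 75), (102, 69), (103, 67)]
front edge col 355 [(111, 76), (108, 75), (110, 62)]
front edge col 360 [(112, 71), (110, 66), (109, 65)]
right edge row 140 [(363, 90), (362, 69), (364, 54)]
right edge row 160 [(345, 86), (362, 84), (361, 75)]
right edge row 180 [(360, 89), (349, 84), (361, 71)]
right edge row 220 [(359, 100), (358, 93), (360, 50)]
right edge row 260 [(372, 67), (356, 64), (371, 58)]
right edge row 290 [(352, 70), (353, 53), (351, 39)]
right edge row 300 [(346, 99), (347, 94), (352, 67)]
rear edge col 352 [(305, 67), (304, 54), (306, 43)]
rear edge col 358 [(275, 55), (274, 53), (307, 50)]
rear edge col 362 [(270, 58), (269, 58), (307, 49)]
rear edge col 366 [(266, 67), (265, 60), (267, 51)]
```

```bash
cat >> blk.py <<'E'
Rt=R.from_euler("xyz",s["eef_rot"]).as_matrix();tc=s["ee_pos"]
def bp(p,q): # block point q in mm -> world ; block x=tool x, block y=-tool y(ish), z=-tool z
    x,y,z,phi,yaw=p
    Rb=np.diag([1.,-1,-1])@R.from_euler("zx",[yaw,-phi]).as_matrix()
    return tc+Rt@(np.array([x,y,z])+Rb@(np.array(q)/1e3))
# phi: top leans to panel(+y block): rotation about x by -phi
def res(p):
    a=proj(np.array([bp(p,(72.5,20,-34)),bp(p,(72.5,-20,-34))]),"wrist")-np.array(scr[:2])
    e=proj(np.array([bp(p,(50,-35,-34)),bp(p,(-20,-35,-34))]),"wrist")
    r=[]
    for q,(rr,cc) in zip(e,((140,363.5),(220,359))): r.append(0)
    t=np.linspace(-60,75,136);E=proj(np.array([bp(p,(k,-35,-34)) for k in t]),"wrist")
    r=[np.interp(rr,E[::-1,1],E[::-1,0])-cc for rr,cc in((140,363.5),(180,361),(220,359))]
    return np.r_[a.ravel(),r,(p[4])*50,(p[2]+.064)*300,(p[3]-.3)*5]
sol=least_squares(res,[-.001,0,.02,.3,0]);p=sol.x
print("fit x,y,z mm",(p[:3]*1e3).round(1),"phi,yaw",p[3:].round(3),"res",sol.fun.round(2))
print("pred rear top edge row",proj(np.array([bp(p,(-71.5,-34,-34)),bp(p,(-71.5,-20,-34)),bp(p,(-71.5,-34,-59))]),"wrist").round(0).tolist())
print("heel world",bp(p,(-59.5,0,-49)).round(4),"slot",bp(p,(0,0,0)).round(4),"low edge front/rear",bp(p,(70,35,-49)).round(4),bp(p,(-59.5,35,-49)).round(4),"heel low",bp(p,(-65,35,-59)).round(4),"top",bp(p,(0,0,59)).round(4))
E
python3 blk.py | tail -4
```

```text
rear edge col 366 [(265, 73), (266, 66), (264, 55)]
fit x,y,z mm [ -1.8 -19.2 -56. ] phi,yaw [1.177 0.012] res [ 1.34 -0.87 -5.31  0.44  1.65  1.54  0.72  0.59  2.41  4.39]
pred rear top edge row [[335.0, 473.0], [320.0, 446.0], [381.0, 451.0]]
heel world [ 0.3459 -0.185   0.4307] slot [ 0.3931 -0.1269  0.4491] low edge front/rear [ 0.469  -0.1424  0.3989] [ 0.3431 -0.1723  0.3981] heel low [ 0.3399 -0.1826  0.3944] top [ 0.3803 -0.0736  0.471 ]
```

```bash
sed -i 's/(p\[2\]+.064)\*300,(p\[3\]-.3)\*5/(p[2]-.025)*600,(p[3]-.3)*5/' blk.py; python3 blk.py | tail -4
```

```text
rear edge col 366 [(265, 75), (266, 68), (264, 56)]
fit x,y,z mm [-4.8 14.7 25.2] phi,yaw [0.317 0.006] res [-0.13  0.05 -0.29 -0.06  0.47  0.36 -0.45  0.31  0.12  0.08]
pred rear top edge row [[350.0, 315.0], [332.0, 312.0], [353.0, 299.0]]
heel world [ 0.346  -0.1907  0.3213] slot [ 0.3995 -0.1616  0.3685] low edge front/rear [ 0.4644 -0.1284  0.3118] [ 0.3384 -0.1585  0.3099] heel low [ 0.334  -0.1629  0.3003] top [ 0.3942 -0.1431  0.4242]
```

```bash
python3 - <<'E'
from st import *
m=camera_model("wrist");C=np.linalg.inv(np.array(m["camera_from_world"]))
T=np.eye(4);T[:3,:3]=R.from_euler("xyz",s["eef_rot"]).as_matrix();T[:3,3]=s["ee_pos"]
tc=np.linalg.inv(T)@C   # tool_from_cam
Tf=np.eye(4);Tf[:3,:3]=R.from_euler("xyz",[3.12672,-.01723,.22611]).as_matrix();Tf[:3,3]=[.44977,.25382,.19935]
W=Tf@tc
im=cv2.imread("pics/f_w.png").astype(np.float32).sum(2)
def z(px,h):
    d=(np.array(px,float)-[m["cx"],m["cy"]])/[m["fx"],m["fy"]];q=d.copy()
    for _ in range(30):q=d/(1+m["k1"]*(q@q))
    v=W[:3,:3]@np.r_[q,1];o=W[:3,3];return o+v*(h-o[2])/v[2]
ps=.2335;ex=np.array([np.cos(ps),np.sin(ps),0]);o=np.array([ex[1],-ex[0],0])
h=.131
for n,p,hh in[("frontL",(257,119),h),("frontR",(352,118),h),("scrL",(277,128),h),("scrR",(333,128),h),("rearL",(260,302),h),("scr rear",(278,296),h),("htop F",(322,182),.224),("htop R",(322,347),.224)]:
    w=z(p,hh)-[.44977,.25382,0];print(n,"x",round(w@ex*1e3,1),"out",round(w@o*1e3,1))
E
```

```text
20.8 [ 0.4003 -0.1461  0.3935] [ 3.127 -0.017  0.229] w 0.0225 F [-0.12  0.38 -3.3 ] M [0.109 0.012 0.022] 57.0
frontL x 74.1 out -12.6
frontR x 74.5 out 56.2
scrL x 67.6 out 1.7
scrR x 67.4 out 42.5
rearL x -74.9 out -13.8
scr rear x -69.4 out 1.6
htop F x 44.8 out 20.7
htop R x -46.2 out 23.9
```

```bash
sed -i 's/72.5,20,-34/69,20,-34/;s/72.5,-20,-34/69,-20,-34/' blk.py; cat > heel.py <<'E'
from blk import *
print("rear top pred",proj(np.array([bp(p,(-75,-34,-34))]),"wrist").round(0))
for cam in("side","scene"):
    im=grab_frame(cam); ms=silhouettes("push_block_slot",cam); M=ms[0]["pixels"] if ms else None
    for nm,xx in(("-x end",(-65.5,)),("+x end",(65.5,)),("mid",(-30,0,30))):
        for x in xx:
            q=proj(np.array([bp(p,(x,35,zv)) for zv in(-38,-41.5,-45,-49,-51,-54,-57,-60,-63)]),cam)
            print(cam,nm,x,[(tuple(int(v) for v in im[int(round(b)),int(round(a))]),int(M[int(round(b)),int(round(a))]) if M is not None else None) for a,b in q])
    print("px",q[0].round(),q[-1].round())
E
python3 heel.py | tail -14
```

```text
heel world [ 0.3494 -0.1901  0.3214] slot [ 0.4028 -0.1608  0.3685] low edge front/rear [ 0.4678 -0.1279  0.3118] [ 0.3419 -0.158   0.3099] heel low [ 0.3374 -0.1624  0.3003] top [ 0.3975 -0.1421  0.4242]
rear top pred [[350. 316.]]
side -x end -65.5 [((106, 68, 38), 0), ((108, 68, 38), 0), ((109, 69, 38), 0), ((69, 43, 27), 0), ((61, 38, 26), 0), ((60, 37, 24), 0), ((100, 62, 36), 0), ((138, 87, 47), 0), ((102, 63, 36), 0)]
side +x end 65.5 [((109, 69, 39), 0), ((112, 70, 40), 0), ((111, 69, 39), 0), ((118, 76, 43), 0), ((119, 76, 41), 0), ((90, 57, 32), 0), ((102, 64, 37), 0), ((134, 86, 48), 0), ((134, 86, 47), 0)]
side mid -30 [((107, 69, 37), 0), ((108, 68, 39), 0), ((109, 68, 38), 0), ((119, 75, 41), 0), ((136, 87, 48), 0), ((139, 88, 49), 0), ((140, 88, 49), 0), ((104, 64, 35), 0), ((188, 124, 68), 0)]
side mid 0 [((109, 69, 37), 0), ((108, 68, 37), 0), ((109, 67, 38), 0), ((115, 73, 40), 0), ((136, 86, 47), 0), ((137, 87, 47), 0), ((106, 66, 38), 0), ((180, 119, 65), 0), ((136, 86, 47), 0)]
side mid 30 [((109, 69, 38), 0), ((109, 68, 37), 0), ((111, 69, 39), 0), ((121, 77, 43
[... 454 characters left out ...]
, 113, 61), 0), ((163, 114, 65), 0), ((163, 114, 65), 0), ((166, 113, 63), 0)]
scene mid -30 [((96, 55, 21), 1), ((99, 58, 27), 1), ((123, 80, 43), 1), ((143, 96, 53), 1), ((143, 96, 53), 1), ((168, 117, 65), 0), ((179, 127, 71), 0), ((181, 128, 74), 0), ((180, 128, 72), 0)]
scene mid 0 [((108, 58, 25), 1), ((103, 62, 32), 1), ((114, 75, 40), 1), ((146, 100, 53), 1), ((146, 100, 53), 1), ((160, 109, 60), 1), ((175, 122, 67), 0), ((180, 124, 68), 0), ((183, 129, 72), 0)]
scene mid 30 [((117, 69, 26), 1), ((107, 64, 30), 1), ((106, 67, 33), 1), ((121, 80, 43), 1), ((148, 100, 51), 0), ((170, 116, 64), 0), ((166, 114, 61), 0), ((183, 128, 71), 0), ((190, 136, 75), 0)]
px [300. 129.] [297. 136.]
```

```bash
cat > heel2.py <<'E'
from blk import *
im=cv2.GaussianBlur(grab_frame("side").astype(np.float32),(0,0),.5)
for zv in(-42,-52,-54):
    xs=np.arange(-86,-46,2);q=proj(np.array([bp(p,(x,35,zv)) for x in xs]),"side").astype(np.float32)
    v=cv2.remap(im,q[:,:1],q[:,1:],cv2.INTER_LINEAR)[:,0].sum(1)
    print(zv,list(zip(xs.tolist(),v.astype(int).tolist())))
print(q[0],q[-1])
E
python3 heel2.py | tail -4; grep -c . heel2.py
```

```text
-42 [(-86, 274), (-84, 273), (-82, 273), (-80, 272), (-78, 257), (-76, 223), (-74, 217), (-72, 216), (-70, 215), (-68, 216), (-66, 215), (-64, 212), (-62, 207), (-60, 211), (-58, 214), (-56, 215), (-54, 215), (-52, 213), (-50, 213), (-48, 214)]
-52 [(-86, 266), (-84, 265), (-82, 265), (-80, 264), (-78, 254), (-76, 173), (-74, 126), (-72, 117), (-70, 122), (-68, 130), (-66, 145), (-64, 226), (-62, 264), (-60, 266), (-58, 265), (-56, 265), (-54, 266), (-52, 266), (-50, 264), (-48, 265)]
-54 [(-86, 270), (-84, 270), (-82, 270), (-80, 269), (-78, 251), (-76, 182), (-74, 129), (-72, 119), (-70, 124), (-68, 130), (-66, 142), (-64, 238), (-62, 269), (-60, 271), (-58, 271), (-56, 271), (-54, 272), (-52, 273), (-50, 272), (-48, 271)]
[425.31937 131.13228] [404.24277 128.90176]
7
```

```bash
sed -i 's/69,20,-34/72.5,20,-34/;s/69,-20,-34/72.5,-20,-34/' blk.py; cat > tgt.py <<'E'
from blk import *
tf=lambda q:Rt.T@(bp(p,q)-tc)
for n,q in dict(low=(0,35,-49),heel=(-59.5,35,-49),ctr=(0,0,-49),top=(0,0,59)).items(): print(n,(tf(q)*1e3).round(1))
a=1.508;e=np.array([np.cos(a),np.sin(a)]);nn=np.array([-e[1],e[0]])
bo=np.array([.557,-.3875])
ty=a-p[4]; Rz=R.from_euler("xyz",[np.pi,0,ty]).as_matrix()
low=tf((0,35,-49)); hx=-.0636-.005  # desired heel gap 5mm
# TCP = bo + e*(-hx-.005... ) : heel face at -5mm
off=(Rz@np.array([0,low[1],0]))[:2]
tgt=bo+e*(.0636-.005)+nn*.035-nn*(off@nn)
print("target TCP",tgt,"yaw",ty)
cur=s["ee_pos"];cy=s["eef_rot"][2]
d=tgt-cur[:2];X=np.array([np.cos(cy),np.sin(cy)]);Y=np.array([np.sin(cy),-np.cos(cy)])
print("shift units x,y",d@X/.3,d@Y/.3,"turn",-(ty-cy)/(np.pi/4))
E
python3 tgt.py | tail -8
```

```text
pred rear top edge row [[350.0, 316.0], [332.0, 313.0], [353.0, 299.0]]
heel world [ 0.3456 -0.192   0.3217] slot [ 0.399  -0.1621  0.3686] low edge front/rear [ 0.4642 -0.13    0.3116] [ 0.3382 -0.1599  0.3098] heel low [ 0.3338 -0.1645  0.3003] top [ 0.3936 -0.1428  0.4241]
low [-5.  -3.  82.9]
heel [-64.5  -2.6  82.8]
ctr [-4.7 30.1 71.5]
top [ -4.7  -5.2 -30.6]
target TCP [ 0.52877056 -0.32700923] yaw 1.5009408243610451
shift units x,y 0.2837767958933064 0.6807070377202437 turn -1.6228433567568517
```

Request:
{"fn": "servo_tool", "kwargs": {"rows": [0, 0.03, 0.06, 0, -0.08, 0, 0.06, 0.15, 0, -0.2, 0, 0.1, 0.25, 0, -0.32, 0, 0.15, 0.36, 0, -0.45, 0, 0.19, 0.46, 0, -0.58, 0, 0.23, 0.55, 0, -0.7, 0, 0.26, 0.63, 0, -0.8, 0, 0.28, 0.68, 0, -0.88, 0, 0.284, 0.68, 0, -0.92, 0, 0.284, 0.68, 0, -0.92, 0]}}

```text
validation failed for argument at $.ro...
```

Request:
{"fn": "servo_tool", "kwargs": {"rows": [0, 0, 0, 0.05, -0.08, 0, 0, 0, 0.15, -0.2, 0, 0, 0, 0.28, -0.33, 0, 0, 0, 0.4, -0.46, 0, 0, 0, 0.5, -0.58, 0, 0, 0, 0.58, -0.66, 0, 0, 0, 0.64, -0.7, 0, 0, 0, 0.67, -0.7, 0, 0, 0, 0.68, -0.7, 0, 0, 0, 0.68, -0.7]}}

```text
t: 22.2
ee_pos: [0.4043, -0.1496, 0.19]
eef_rot: [3.12, -0.007, 0.775]
wrist_force: [-0.5, -0.7, -2.6]
gripper_width: 0.0223
grasp_force: 57.0
```

```bash
python3 blk.py
```

```text
22.2 [ 0.4043 -0.1496  0.19  ] [ 3.12  -0.007  0.775] w 0.0223 F [-0.49 -0.66 -2.57] M [0.115 0.049 0.014] 57.0
screws [[367.7, 125.2], [342.2, 126.7]]
front edge col 275 [(116, 83), (115, 74), (117, 40)]
front edge col 280 [(116, 78), (115, 61), (117, 46)]
front edge col 300 [(149, 102), (116, 81), (115, 74)]
front edge col 330 [(90, 72), (116, 46), (115, 40)]
front edge col 355 [(104, 109), (103, 102), (115, 87)]
front edge col 360 [(110, 97), (111, 95), (109, 76)]
right edge row 140 [(363, 77), (382, 74), (391, 67)]
right edge row 160 [(376, 91), (362, 72), (361, 65)]
right edge row 180 [(360, 83), (375, 80), (374, 73)]
right edge row 220 [(371, 71), (358, 69), (357, 66)]
right edge row 260 [(356, 14), (355, 10), (357, 7)]
right edge row 290 [(364, 32), (365, 26), (354, 23)]
right edge row 300 [(353, 90), (352, 77), (362, 58)]
rear edge col 352 [(305, 61), (306, 58), (304, 30)]
rear edge col 358 [(307, 132), (306, 117), (308, 66)]
rear edge col 362 [(307, 124), (308, 97), (306, 81)]
rear edge col 366 [(306, 65), (305, 58), (307, 56)]
fit x,y,z mm [-2.9 15.1 25. ] phi,yaw [ 1.831 -0.01 ] res [-6.58 -0.09 18.5   0.92 -3.73 -3.97 -4.9  -0.51 -0.    7.65]
pred rear top edge row [[341.0, 375.0], [343.0, 359.0], [383.0, 382.0]]
heel world [ 0.4038 -0.2382  0.178 ] slot [ 0.4133 -0.1627  0.1653] low edge front/rear [ 0.5033 -0.1538  0.1465] [ 0.4111 -0.2447  0.1444] heel low [ 0.4139 -0.2554  0.1471] top [ 0.3737 -0.1222  0.1489]
```

Request:
{"fn": "servo_tool", "kwargs": {"rows": [0, 0, 0, -0.1, 0, 0, -0.01, 0.06, -0.2, -0.08, 0, -0.03, 0.16, -0.2, -0.2, 0, -0.05, 0.28, -0.2, -0.34, 0, -0.07, 0.4, -0.2, -0.5, 0, -0.09, 0.52, -0.2, -0.65, 0, -0.1, 0.62, -0.2, -0.78, 0, -0.11, 0.68, -0.2, -0.88, 0, -0.118, 0.71, -0.2, -0.92, 0, -0.118, 0.713, -0.2, -0.924, 0, -0.118, 0.713, -0.2, -0.924]}}

```text
t: 23.35
ee_pos: [0.5273, -0.3262, 0.2546]
eef_rot: [3.121, 0.01, 1.5]
wrist_force: [0.3, 0.8, -2.6]
gripper_width: 0.0224
grasp_force: 57.5
```

```bash
sed -i 's/^print("screws"/scr=sorted([q for q in scr if 118<q[1]<134 and (abs(q[0]-285)<10 or abs(q[0]-342)<10)],key=lambda q:q[0])\nprint("screws"/' blk.py; python3 tgt.py | grep -v edge\ 
```

```text
23.35 [ 0.5273 -0.3262  0.2546] [3.121 0.01  1.5  ] w 0.0224 F [ 0.26  0.77 -2.62] M [ 0.067  0.047 -0.004] 57.5
screws []Traceback (most recent call last):
  File "tgt.py", line 1, in <module>
    from blk import *
  File "blk.py", line 29, in <module>
    sol=least_squares(res,[-.001,0,.02,.3,0]);p=sol.x
    return func(*args, **kwargs)
    vector_fun = VectorFunction(
        fun_wrapped,
    ...<6 lines>...
        workers=workers
    )
    self._update_fun()
    ~~~~~~~~~~~~~~~~^^
    self.f = self.fun_wrapped(xp_copy(self.x))
             ~~~~~~~~~~~~~~~~^^^^^^^^^^^^^^^^^
    return np.atleast_1d(self.fun(x))
                         ~~~~~~~~^^^
    return self.f(x, *self.args, **self.kwargs)
           ~~~~~~^^^^^^^^^^^^^^^^^^^^^^^^^^^^^^
  File "blk.py", line 22, in res
    a=proj(np.array([bp(p,(72.5,20,-34)),bp(p,(72.5,-20,-34))]),"wrist")-np.array(scr[:2])
      ~~~~~~~~~~~~~~~~~~~~~~~~~~~~~~~~~~~~~~~~~~~~~~~~~~~~~~~~~~~~~~~~~~^~~~~~~~~~~~~~~~~~
ValueError: operands could not be broadcast together with shapes (2,2) (0,)
```

```bash
python3 - <<'E'
from st import *
g=grab_frame("wrist").astype(int);G=g.sum(2)
for r in(122,126,130): print(r,[(k,int(G[r,k])) for k in range(276,356,3)])
# board edges relative to camera: rear end visible? side edges and fence
x,y,a=.557,-.3875,1.508;e=np.array([np.cos(a),np.sin(a),0]);n=np.array([-e[1],e[0],0]);o3=np.array([x,y,.05])
G=cv2.GaussianBlur(G.astype(np.float32)/3,(0,0),1)
def prof(p0,d):
    t=np.arange(-.012,.0121,.0015);q=proj(p0+np.outer(t,d),"wrist").astype(np.float32);v=cv2.remap(G,q[:,:1],q[:,1:],cv2.INTER_LINEAR).ravel()
    k=np.argmax(np.abs(np.diff(v)));return round(float(t[k]+.00075)*1e3,1),int(np.abs(np.diff(v)).max())
print("left",[prof(o3+n*.045+e*L,n) for L in(.14,.17,.2,.22,.25,.27)])
print("right",[prof(o3-n*.045+e*L,n) for L in(.14,.17,.2,.22,.25,.27)])
print("front",[prof(o3+e*.28+n*w,e) for w in(-.03,-.02,-.01,0,.01,.02,.03)])
E
```

```text
23.4 [ 0.527  -0.3258  0.2545] [3.121 0.009 1.501] w 0.0222 F [-0.05 -0.09 -2.92] M [0.054 0.076 0.04 ] 57.5
122 [(276, 385), (279, 397), (282, 411), (285, 460), (288, 371), (291, 353), (294, 375), (297, 383), (300, 392), (303, 375), (306, 370), (309, 368), (312, 368), (315, 352), (318, 355), (321, 364), (324, 372), (327, 327), (330, 326), (333, 343), (336, 362), (339, 375), (342, 433), (345, 388), (348, 385), (351, 377), (354, 363)]
126 [(276, 381), (279, 401), (282, 523), (285, 534), (288, 529), (291, 345), (294, 363), (297, 378), (300, 390), (303, 381), (306, 371), (309, 374), (312, 364), (315, 356), (318, 352), (321, 368), (324, 373), (327, 334), (330, 324), (333, 340), (336, 356), (339, 526), (342, 538), (345, 541), (348, 391), (351, 383), (354, 357)]
130 [(276, 385), (279, 390), (282, 426), (285, 528), (288, 396), (291, 350), (294, 375), (297, 379), (300, 389), (303, 373), (306, 368), (309, 369), (312, 367), (315, 356), (318, 348), (321, 361), (324, 376), (327, 329), (330, 330), (333, 346), (336, 361), (339, 446), (342, 537), (345, 463), (348, 380), (351, 346), (354, 359)]
left [(-2.3, 5), (-2.3, 4), (9.7, 30), (11.2, 59), (0.7, 41), (-11.2, 0)]
right [(0.7, 45), (0.7, 56), (0.7, 44), (0.7, 48), (0.7, 45), (-11.2, 0)]
front [(-11.2, 0), (-11.2, 0), (-11.2, 0), (-11.2, 0), (-11.2, 0), (-11.2, 0), (-11.2, 0)]
```

Request:
{"fn": "servo_tool", "kwargs": {"rows": [0, -0.002, 0.006, 0.08, 0, 0, -0.004, 0.006, 0.18, 0, 0, -0.004, 0.006, 0.28, 0, 0, -0.004, 0.006, 0.34, 0, 0, -0.004, 0.006, 0.37, 0, 0, -0.004, 0.006, 0.38, 0, 0, -0.004, 0.006, 0.38, 0]}}

```text
t: 24.15
ee_pos: [0.5316, -0.3288, 0.1408]
eef_rot: [3.12, 0.01, 1.502]
wrist_force: [-0.1, 1.2, -2.3]
gripper_width: 0.0222
grasp_force: 57.5
```

Request:
{"fn": "servo_tool", "kwargs": {"rows": [0, 0, 0, 0.005, 0, 0, 0, 0, 0.01, 0, 0, 0, 0, 0.01, 0]}}

```text
t: 24.45
ee_pos: [0.5315, -0.329, 0.1378]
eef_rot: [3.12, 0.01, 1.501]
wrist_force: [0.4, 0.2, -2.8]
gripper_width: 0.0225
grasp_force: 57.5
```

Request:
{"fn": "servo_tool", "kwargs": {"rows": [0, 0, -0.007, 0.005, 0, 0, 0, -0.007, 0.01, 0, 0, 0, -0.007, 0.01, 0]}}

```text
t: 24.75
ee_pos: [0.5293, -0.3294, 0.1345]
eef_rot: [3.121, 0.011, 1.501]
wrist_force: [-0.7, -1.2, -0.3]
gripper_width: 0.0223
grasp_force: 57.6
```

Request:
{"fn": "servo_tool", "kwargs": {"rows": [0, 0, 0, 0.003, 0, 0, 0, 0, 0.006, 0, 0, 0, 0, 0.006, 0]}}

```text
t: 25.05
ee_pos: [0.5299, -0.3304, 0.1338]
eef_rot: [3.119, 0.013, 1.501]
wrist_force: [-2.7, -3.0, 6.3]
gripper_width: 0.0221
grasp_force: 57.7
```

Request:
{"fn": "servo_tool", "kwargs": {"rows": [0, 0, 0, -0.004, 0, 0.28, 0, 0, -0.004, 0, 0.31, 0, 0, -0.004, 0, 0.33, 0, 0, -0.004, 0, 0.33, 0, 0, -0.004, 0]}}

```text
t: 25.55
ee_pos: [0.5295, -0.3282, 0.1333]
eef_rot: [3.121, 0.009, 1.501]
wrist_force: [1.3, -0.3, 1.7]
gripper_width: 0.0284
grasp_force: 0.5
```

```bash
cat > pf.py <<'E'
from st import *
G=grab_frame("wrist").astype(int).sum(2)
for r in(122,126,130): print(r,[(k,int(G[r,k])) for k in range(225,356,4)])
E
python3 pf.py
```

```text
25.55 [ 0.5295 -0.3282  0.1333] [3.121 0.009 1.501] w 0.0284 F [ 1.34 -0.28  1.74] M [-0.025 -0.147 -0.033] 0.5
122 [(225, 439), (229, 444), (233, 442), (237, 438), (241, 433), (245, 450), (249, 445), (253, 448), (257, 466), (261, 490), (265, 409), (269, 377), (273, 376), (277, 383), (281, 410), (285, 386), (289, 367), (293, 357), (297, 387), (301, 398), (305, 376), (309, 375), (313, 368), (317, 359), (321, 361), (325, 381), (329, 332), (333, 341), (337, 370), (341, 377), (345, 382), (349, 390), (353, 377)]
126 [(225, 435), (229, 437), (233, 438), (237, 423), (241, 430), (245, 431), (249, 435), (253, 446), (257, 495), (261, 488), (265, 405), (269, 377), (273, 375), (277, 394), (281, 436), (285, 544), (289, 432), (293, 364), (297, 381), (301, 392), (305, 374), (309, 370), (313, 373), (317, 352), (321, 364), (325, 369), (329, 331), (333, 337), (337, 370), (341, 537), (345, 541), (349, 392), (353, 373)]
130 [(225, 452), (229, 441), (233, 441), (237, 442), (241, 430), (245, 449), (249, 438), (253, 438), (257, 491), (261, 488), (265, 486), (269, 374), (273, 384), (277, 391), (281, 433), (285, 540), (289, 333), (293, 364), (297, 379), (301, 398), (305, 372), (309, 365), (313, 366), (317, 355), (321, 355), (325, 368), (329, 327), (333, 340), (337, 366), (341, 538), (345, 543), (349, 386), (353, 361)]
```

Request:
{"fn": "servo_tool", "kwargs": {"rows": [0.33, 0, 0.01, 0.001, 0, 0.33, 0, 0.02, 0.003, 0, 0.33, 0, 0.03, 0.005, 0, 0.33, 0, 0.04, 0.007, 0, 0.33, 0, 0.05, 0.009, 0, 0.33, 0, 0.06, 0.012, 0, 0.33, 0, 0.06, 0.012, 0]}}

```text
t: 26.3
ee_pos: [0.5477, -0.33, 0.1301]
eef_rot: [3.121, 0.009, 1.502]
wrist_force: [0.5, 0.3, 0.1]
gripper_width: 0.028
grasp_force: 0.4
```

```bash
python3 pf.py
```

```text
26.3 [ 0.5477 -0.33    0.1301] [3.121 0.009 1.502] w 0.028 F [0.51 0.35 0.14] M [ 0.054 -0.144 -0.027] 0.4
122 [(225, 425), (229, 442), (233, 460), (237, 464), (241, 479), (245, 381), (249, 376), (253, 382), (257, 386), (261, 410), (265, 380), (269, 355), (273, 367), (277, 385), (281, 382), (285, 368), (289, 368), (293, 363), (297, 348), (301, 364), (305, 343), (309, 325), (313, 340), (317, 371), (321, 392), (325, 385), (329, 380), (333, 358), (337, 356), (341, 396), (345, 468), (349, 338), (353, 153)]
126 [(225, 407), (229, 422), (233, 470), (237, 466), (241, 477), (245, 373), (249, 378), (253, 379), (257, 391), (261, 527), (265, 532), (269, 363), (273, 372), (277, 374), (281, 383), (285, 368), (289, 360), (293, 368), (297, 353), (301, 362), (305, 346), (309, 326), (313, 348), (317, 417), (321, 543), (325, 508), (329, 378), (333, 358), (337, 365), (341, 401), (345, 472), (349, 330), (353, 165)]
130 [(225, 436), (229, 416), (233, 470), (237, 469), (241, 477), (245, 382), (249, 369), (253, 389), (257, 395), (261, 489), (265, 533), (269, 348), (273, 358), (277, 382), (281, 384), (285, 366), (289, 372), (293, 358), (297, 345), (301, 364), (305, 346), (309, 328), (313, 350), (317, 385), (321, 539), (325, 410), (329, 354), (333, 351), (337, 364), (341, 395), (345, 472), (349, 273), (353, 131)]
```

Block is tipping down with the finger. Second half.

Request:
{"fn": "servo_tool", "kwargs": {"rows": [0.33, 0, 0.01, 0.003, 0, 0.33, 0, 0.02, 0.006, 0, 0.33, 0, 0.03, 0.009, 0, 0.33, 0, 0.038, 0.012, 0, 0.33, 0, 0.045, 0.014, 0, 0.33, 0, 0.052, 0.015, 0, 0.33, 0, 0.052, 0.015, 0]}}

```text
t: 27.05
ee_pos: [0.563, -0.3311, 0.126]
eef_rot: [3.121, 0.009, 1.502]
wrist_force: [-0.3, 0.7, 0.4]
gripper_width: 0.028
grasp_force: 0.0
```

```bash
python3 pf.py
```

```text
27.05 [ 0.563  -0.3311  0.126 ] [3.121 0.009 1.502] w 0.028 F [-0.25  0.66  0.38] M [0.092 0.007 0.037] 0.0
122 [(225, 368), (229, 371), (233, 373), (237, 381), (241, 402), (245, 394), (249, 349), (253, 347), (257, 371), (261, 376), (265, 356), (269, 345), (273, 348), (277, 344), (281, 338), (285, 358), (289, 310), (293, 320), (297, 346), (301, 361), (305, 367), (309, 368), (313, 350), (317, 337), (321, 373), (325, 448), (329, 444), (333, 152), (337, 262), (341, 332), (345, 335), (349, 330), (353, 329)]
126 [(225, 369), (229, 363), (233, 373), (237, 383), (241, 499), (245, 518), (249, 390), (253, 351), (257, 375), (261, 382), (265, 360), (269, 347), (273, 349), (277, 334), (281, 337), (285, 351), (289, 310), (293, 323), (297, 344), (301, 516), (305, 511), (309, 358), (313, 328), (317, 341), (321, 375), (325, 452), (329, 457), (333, 146), (337, 265), (341, 325), (345, 342), (349, 331), (353, 326)]
130 [(225, 365), (229, 365), (233, 368), (237, 381), (241, 450), (245, 512), (249, 360), (253, 340), (257, 369), (261, 368), (265, 356), (269, 360), (273, 353), (277, 348), (281, 339), (285, 350), (289, 315), (293, 313), (297, 344), (301, 511), (305, 456), (309, 356), (313, 339), (317, 349), (321, 381), (325, 455), (329, 436), (333, 141), (337, 265), (341, 328), (345, 337), (349, 329), (353, 328)]
```

```bash
cat > pos.py <<'E'
from st import *
a=1.508;e=np.array([np.cos(a),np.sin(a)]);n=np.array([-e[1],e[0]]);bo=np.array([.557,-.3875])
g=grab_frame("wrist").astype(int);G=g.sum(2).astype(np.uint8 if 0 else int)
hs=cv2.cvtColor(g.astype(np.uint8),cv2.COLOR_RGB2HSV)
m=((G[100:150]>415)&(hs[100:150,:,1]<75)).astype(np.uint8);k,l,st_,c=cv2.connectedComponentsWithStats(m)
S=[c[i]+[0,100] for i in range(1,k) if 15<st_[i,4]<150]
for q in S:
    w=onz(q,"wrist",.065)[:2]-bo; print("blob",q.round(1),"board x",round(w@e*1e3,1),"y",round(w@n*1e3,1))
G2=cv2.GaussianBlur(G.astype(np.float32)/3,(0,0),1)
def prof(p0,d):
    t=np.arange(-.012,.0121,.0015);q=proj(p0+np.outer(t,d),"wrist").astype(np.float32);v=cv2.remap(G2,q[:,:1],q[:,1:],cv2.INTER_LINEAR).ravel()
    k=np.argmax(np.abs(np.diff(v)));return round(float(t[k]+.00075)*1e3,1),int(np.abs(np.diff(v)).max())
E3=np.r_[e,0];N3=np.r_[n,0];o3=np.r_[bo,.05]
print("board left",[prof(o3+N3*.045+E3*L,N3) for L in(.16,.18,.2,.22,.24)])
print("board right",[prof(o3-N3*.045+E3*L,N3) for L in(.16,.18,.2,.22,.24)])
print("front",[prof(o3+E3*.28+N3*w,E3) for w in(-.03,-.01,.01,.03)])
E
python3 pos.py
```

```text
27.1 [ 0.5629 -0.3311  0.1261] [3.122 0.009 1.502] w 0.028 F [-0.24 -0.25 -0.32] M [ 0.044  0.01  -0.01 ] 0.0
blob [163.8 105.2] board x 139.3 y 73.4
blob [200.7 113.7] board x 133.2 y 48.3
blob [132.6 116.2] board x 132.5 y 96.1
blob [188.3 117.1] board x 131.0 y 57.1
blob [112.9 125.2] board x 126.9 y 111.0
blob [190.8 122.6] board x 127.3 y 55.6
blob [437. 122.] board x 127.4 y -118.5
blob [244.6 127. ] board x 123.8 y 18.3
blob [302.5 126.9] board x 123.6 y -22.0
blob [182.4 128.5] board x 123.4 y 61.8
blob [162.  139.7] board x 116.0 y 77.0
blob [194.2 133.9] board x 119.6 y 53.8
blob [205.3 134.4] board x 119.1 y 46.0
blob [ 94.9 135.3] board x 120.3 y 125.2
blob [430.9 138.9] board x 115.5 y -115.4
blob [103.4 136.9] board x 119.0 y 119.1
blob [138.4 143.5] board x 113.7 y 94.2
blob [180.3 139.4] board x 115.9 y 63.9
blob [194.8 146.1] board x 111.1 y 54.0
blob [423.2 146.7] board x 109.9 y -110.2
blob [ 96.2 146.2] board x 112.6 y 125.4
board left [(-9.8, 6), (9.7, 23), (6.7, 53), (-11.2, 0), (-11.2, 0)]
board right [(0.7, 73), (0.7, 63), (0.7, 69), (-11.2, 0), (-11.2, 0)]
front [(-11.2, 0), (-11.2, 0), (-11.2, 0), (-11.2, 0)]
```

Request:
{"fn": "servo_tool", "kwargs": {"rows": [0.33, 0, 0, 0.01, 0, 0.33, 0, 0, 0.01, 0, 0.29, 0, 0, 0.01, 0, 0, 0, 0, 0.01, 0, 0, 0, 0, 0.01, 0, 0, 0, 0, 0.01, 0]}}

```text
t: 27.75
ee_pos: [0.563, -0.3311, 0.1232]
eef_rot: [3.121, 0.009, 1.501]
wrist_force: [-0.3, 0.3, 1.7]
gripper_width: 0.0222
grasp_force: 60.8
```

Request:
{"fn": "servo_tool", "kwargs": {"rows": [0, 0.008, 0, 0, 0, 0, 0.015, 0, 0, 0, 0, 0.015, 0, 0, 0]}}

```text
t: 28.05
ee_pos: [0.5636, -0.3269, 0.1233]
eef_rot: [3.121, 0.01, 1.502]
wrist_force: [-0.4, -2.9, 0.7]
gripper_width: 0.0223
grasp_force: 60.7
```

```bash
python3 pos.py | grep -E "t|1[23][0-9]\.[0-9] y -?[12]"
```

```text
blob [244.5 127.2] board x 127.9 y 17.6
blob [303.1 127. ] board x 127.7 y -22.8
blob [110.2 131.5] board x 126.8 y 111.4
blob [ 92.8 140.7] board x 120.9 y 125.1
board left [(0.7, 6), (9.7, 31), (3.7, 40), (-11.2, 0), (-11.2, 0)]
board right [(0.7, 69), (0.7, 62), (0.7, 61), (-11.2, 0), (-11.2, 0)]
front [(-11.2, 0), (-11.2, 0), (-11.2, 0), (-11.2, 0)]
```

Request:
{"fn": "servo_tool", "kwargs": {"rows": [0, 0.004, 0, -0.001, 0, 0, 0.007, 0, -0.001, 0, 0, 0.007, 0, -0.001, 0]}}

```text
t: 28.4
ee_pos: [0.5636, -0.3244, 0.1233]
eef_rot: [3.121, 0.009, 1.501]
wrist_force: [1.3, -1.5, 0.8]
gripper_width: 0.0221
grasp_force: 60.6
```

Request:
{"fn": "servo_tool", "kwargs": {"rows": [0, 0.004, 0, -0.001, 0, 0, 0.004, 0, -0.001, 0]}}

```text
t: 28.6
ee_pos: [0.5636, -0.3238, 0.1237]
eef_rot: [3.121, 0.01, 1.502]
wrist_force: [0.6, -3.1, -0.2]
gripper_width: 0.0222
grasp_force: 60.6
```

Request:
{"fn": "servo_tool", "kwargs": {"rows": [0, 0.004, 0, 0, 0, 0, 0.004, 0, 0, 0]}}

```text
t: 28.8
ee_pos: [0.5637, -0.3234, 0.1239]
eef_rot: [3.121, 0.012, 1.502]
wrist_force: [-0.5, -5.2, 0.6]
gripper_width: 0.0224
grasp_force: 60.6
```

Request:
{"fn": "servo_tool", "kwargs": {"rows": [0.29, 0, 0, 0, 0, 0.33, 0, 0, 0, 0, 0.45, 0, 0, 0, 0, 0.45, 0, 0, -0.02, 0, 0.5, 0, 0, -0.1, 0, 0.5, 0, 0, -0.2, 0, 0.5, 0, 0, -0.35, 0, 0.5, 0, 0, -0.45, 0, 0.5, 0, 0, -0.45, 0]}}

```text
t: 29.7
ee_pos: [0.5637, -0.3221, 0.2652]
eef_rot: [3.111, 0.015, 1.502]
wrist_force: [0.4, 0.2, 0.3]
gripper_width: 0.0423
grasp_force: 0.0
```

```bash
sed -i 's/G\[100:150\]>415/G[100:250]>415/;s/hs\[100:150/hs[100:250/' pos.py; python3 pos.py | grep -E "^[0-9]|x 1[23][0-9]\.[0-9] y -?[12]|board [lr]|front"; python3 - <<'E'
from h import *
for n in["push_block_slot","stock_end"]:
  for c in["side","scene"]:
    grab_frame(c); print(n,c,[(round(d["conf"],2),np.round(d["position"]).tolist(),int(d["pixels"].sum())) for d in silhouettes(n,c)[:2]])
E
```

```text
29.7 [ 0.5637 -0.3221  0.2652] [3.111 0.015 1.502] w 0.0423 F [0.36 0.21 0.33] M [ 0.026 -0.03   0.039] 0.0
blob [252.9 123.1] board x 131.8 y 19.4
blob [288.8 123. ] board x 131.6 y -20.5
blob [ 43.8 127.1] board x 133.4 y 258.7
board left [(-0.8, 4), (-0.8, 4), (8.2, 32), (11.2, 58), (8.2, 54)]
board right [(3.7, 45), (3.7, 40), (3.7, 41), (3.7, 40), (3.7, 45)]
front [(-11.2, 0), (-11.2, 0), (-11.2, 0), (-11.2, 0)]
push_block_slot side [(0.75, [338.0, 179.0], 1453), (0.18, [314.0, 214.0], 1991)]
push_block_slot scene [(0.74, [223.0, 186.0], 966)]
stock_end side [(0.81, [314.0, 212.0], 1894), (0.39, [167.0, 268.0], 1153)]
stock_end scene [(0.83, [253.0, 223.0], 877)]
```

Request:
{"fn": "servo_tool", "kwargs": {"rows": [0.5, 0, 0, -0.15, 0, 0.5, 0.1, 0, -0.3, 0, 0.5, 0.2, 0, -0.4, 0, 0.5, 0.3, 0, -0.45, 0, 0.5, 0.4, 0, -0.45, 0, 0.5, 0.4, 0, -0.45, 0, 0.5, 0.4, 0, -0.45, 0, 0.5, 0.4, 0, -0.45, 0]}}

```text
t: 30.95
ee_pos: [0.5664, -0.2002, 0.3915]
eef_rot: [3.123, 0.01, 1.501]
wrist_force: [-0.2, 0.6, 0.1]
gripper_width: 0.0427
grasp_force: 0.0
```

```bash
cat >> pos.py <<'E'
print("R long",[prof(o3-N3*.045+E3*L,N3) for L in(.02,.05,.1,.15,.2,.25)])
print("L long",[prof(o3+N3*.045+E3*L,N3) for L in(.02,.05,.1,.15,.2,.25)])
print("F",[prof(o3+E3*.28+N3*w,E3) for w in(-.04,-.03,-.02,-.01,0,.01,.02,.03,.04)])
E
sed -i 's/G\[100:250\]/G[100:400]/;s/hs\[100:250/hs[100:400/' pos.py
python3 pos.py | grep -E "^[0-9]|x 1[23][0-9]\.[0-9] y -?[12]|long|F"
```

```text
30.95 [ 0.5664 -0.2002  0.3915] [3.123 0.01  1.501] w 0.0427 F [-0.2   0.55  0.13] M [0.064 0.029 0.005] 0.0
blob [112.6 200.1] board x 132.8 y 263.7
R long [(0.7, 21), (0.7, 22), (0.7, 30), (0.7, 27), (0.7, 35), (0.7, 30)]
L long [(-11.2, 10), (-9.8, 10), (-11.2, 9), (-2.3, 3), (8.2, 9), (8.2, 32)]
F [(-0.8, 19), (-0.8, 23), (-0.8, 22), (-0.8, 21), (-0.8, 20), (-0.8, 23), (-0.8, 20), (-0.8, 19), (-0.8, 21)]
```

```bash
python3 - <<'E' | tail -12
from pos import *
im=g.sum(2).astype(np.float32)
for y in(.02,-.02):
    best=[]
    for x in np.arange(.120,.144,.001):
        for yy in np.arange(y-.008,y+.009,.001):
            q=proj(np.r_[bo+e*x+n*yy,.065],"wrist").astype(np.float32)
            best.append((cv2.getRectSubPix(im,(3,3),(float(q[0,0]),float(q[0,1]))).mean(),x,yy))
    best=sorted(best)[::-1][:8];print("screw",np.mean(best,0).round(4),"bg",np.median(im))
for w in(-.03,-.02,.02,.03):
    print("sole front edge",w,[(round(float(x),4),int(cv2.getRectSubPix(im,(1,1),tuple(map(float,proj(np.r_[bo+e*x+n*w,.065],"wrist")[0])))[0,0])) for x in np.arange(.128,.148,.002)])
E
```

```text
board left [(-2.3, 3), (-2.3, 3), (8.2, 10), (8.2, 31), (8.2, 24)]
board right [(0.7, 27), (0.7, 27), (0.7, 33), (0.7, 30), (0.7, 27)]
front [(-0.8, 24), (-0.8, 22), (-0.8, 23), (-0.8, 19)]
R long [(0.7, 19), (0.7, 19), (0.7, 27), (0.7, 25), (0.7, 33), (0.7, 27)]
L long [(-11.2, 10), (-9.8, 10), (-11.2, 10), (-2.3, 3), (8.2, 10), (8.2, 31)]
F [(-0.8, 19), (-0.8, 24), (-0.8, 24), (-0.8, 22), (-0.8, 21), (-0.8, 23), (-0.8, 20), (-0.8, 19), (-0.8, 20)]
screw [4.76583e+02 1.29900e-01 1.79000e-02] bg 376.0
screw [ 4.693307e+02  1.299000e-01 -2.290000e-02] bg 376.0
sole front edge -0.03 [(0.128, 333), (0.13, 335), (0.132, 340), (0.134, 342), (0.136, 298), (0.138, 233), (0.14, 339), (0.142, 448), (0.144, 459), (0.146, 456)]
sole front edge -0.02 [(0.128, 429), (0.13, 451), (0.132, 353), (0.134, 343), (0.136, 317), (0.138, 243), (0.14, 308), (0.142, 376), (0.144, 383), (0.146, 391)]
sole front edge 0.02 [(0.128, 437), (0.13, 464), (0.132, 437), (0.134, 400), (0.136, 424), (0.138, 263), (0.14, 306), (0.142, 433), (0.144, 446), (0.146, 447)]
sole front edge 0.03 [(0.128, 355), (0.13, 360), (0.132, 363), (0.134, 366), (0.136, 385), (0.138, 277), (0.14, 323), (0.142, 442), (0.144, 455), (0.146, 454)]
```

```bash
python3 -c "
from plant import *
print(hand_in())"
```

```text
the job is handed in; nothing more can be done
None
```

The push block came off the barbed hook and now stands released on the board, sole flat and in line, about 2 mm off the board's middle. The heel is against the rear end (gap about 1 mm by camera) and the board has not moved. I handed the job in at about 31 s; no verdict came back.

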